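# Strip a semolina shaker for washing

## Task

Strip the used-up semolina shaker for washing: unscrew its perforated metal cap and tip the three blue balls left inside out of the open mouth into the steel bowl. Lay the cap and stand the empty shaker upright in the blue wash basket, both on its floor and set down rather than dropped. Leave everything else where it is, and the bowl about where it stands.

Things in the scene. Friction and masses are not known exactly. Their poses are not given: they have to be found in the camera images.
- shaker_mid (a point): Semolina shaker to strip, loose, in a pocket of the rack: clear plastic jar, 105 mm tall without cap, 180 g (varies by a quarter). Square block 60 x 60 x 76 mm tall, faces square to its x and y, then a round threaded neck (58 mm over the thread). Point: on its axis, half-way up, 52.5 mm above its underside; z up through the mouth. Pocket stops it turning (1.5 mm play); it lifts straight out
- shaker_mouth (a point): Centre of that shaker's mouth, in the plane of the rim (105 mm above its underside, 52.5 mm above shaker_mid); same axes. Straight round bore 47 mm across, open at the rim, down to a 5 mm floor
- cap_mid (a point): Screw cap of that shaker: bare metal, round, small holes in its top, knurled skirt, 64 mm outside diameter, 24 mm tall, 60 g, loose. Point: its centre, 12 mm above its lower edge; z up. Screwed on, its lower edge is 84 mm above the shaker's underside (8 mm above the square block), its top 108 mm
- cap_top (a point): Centre of the cap's top, 12 mm above cap_mid. Right-hand thread, hand-loose: turned anticlockwise seen from above by about 125 degrees (115 to 138) the cap is free and lifts straight off; short of that, lifting takes the shaker along; past 140 to 150 degrees it meets a stop. It need not rise while it is turned, and may be turned in several grips
- ball1_center (a point): One of the three lump-breaker balls left lying loose inside the shaker: smooth blue glazed ceramic, 18 mm diameter, 10 g; its centre (its axes turn as it rolls)
- ball2_center (a point): Second of the three blue balls; its centre
- ball3_center (a point): Third of the three blue balls; its centre
- bowl_in (a point): Round steel bowl, loose, 350 g, on the table: 150 mm across the rim, 55 mm tall, walls 3 mm. This point is the centre of its inner floor, 4 mm above the table; z up
- basket_in (a point): Blue perforated plastic wash basket, fixed: outside 290 mm along its x, 190 mm along its y, 60 mm tall, walls and floor 4 mm. This point is the centre of its inner floor, 4 mm above the table; z up. A brass die already lies in it towards its -x end; the middle and the +x end are free
- rack: Fixed steel shaker rack: base plate 86 mm along its x, 200 mm along its y, 4 mm thick; two open square pockets, 63 mm wide inside, centred 52.5 mm either side of the origin along y, walls up to 31 mm above the table. Origin on the table under the middle; z up. The two shakers (105 mm apart, square to the rack) stand in it, undersides 4 mm above the table
- full_shaker_mid (a point): Bystander: shaker of the same shape and height, full of yellow semolina, with a plain red cap without holes (64 mm diameter, top 108 mm above its underside), 300 g, in the other pocket. This point is on its axis 54 mm above its underside
- tin: Bystander: green round tin with a bare metal lid, 49 mm diameter, 94 mm tall, on the table beside the rack on the rack's +x side. Origin at the centre of its underside
- die: Bystander: brass pasta die, a disc 60 mm diameter and 22 mm tall, 400 g, lying in the basket. Origin at the centre of its underside
- stamp: Bystander: brass ravioli stamp with turned wooden handle, 56 mm diameter, 86 mm tall, standing close to the bowl. Origin at the centre of its underside
- jug: Bystander: clear measuring jug with a handle at its +y side (37 mm out), 100 mm diameter, 125 mm tall. Origin at the centre of its underside
- tub: Bystander: white round tub with a clear lid, 116 mm diameter, 77 mm tall. Origin at the centre of its underside
Mind the look-alikes: they are no part of the job. What is shaped like the part that bears bowl_in but green is not meant.

How it is judged:
By the outcome, as a careful person would: the job done as asked, in the order asked, and still so for the second after the job is handed in, with the robot touching nothing.
It also fails if it takes over 72 s, if anything falls off the work surface, if the arm or the gripper's body presses on something with over 40 N, if the wrist force passes 120 N, or if a joint passes its speed limit or range.

## Robot

A 6-joint arm with a two-finger parallel gripper is mounted at the origin on the work surface. World frame = base frame: x ahead of the robot, y to its left, z up, the work surface at z = 0. Lengths are in m, angles in rad, forces in N, time in s.
With the tool pointing down it reaches from about 0.4 to 0.825 m from the base axis. Payload 7 kg.
Tool frame: the origin (TCP) lies at the centre of the arm's flange, where the gripper is bolted on; the fingertips stand 178 mm ahead of it and the grasp point (between the pads) lies 159 mm ahead of it; z points along the fingers, y is the direction in which the jaws open and shut (so a half turn about z gives the same grasp; the last joint's range is limited). The gripper opens to 88 mm and grips with 3 to 60 N. Pads are 19 mm wide; open, the fingers measure 130 mm over their backs; the gripper's body (78 mm by 193 mm) begins 47 mm behind the grasp point.
Start: joints at [0.288, 0.359, 0.012, 0, -1.224, -0.288], TCP at [0.675, -0, 0.405] pointing down, gripper open.
Joint ranges: [-3.07, 3.07], [-1.43, 2.12], [-1.02, 1.25], [-3.03, 1.67], [-3.05, -0], [-3.03, 3.03]. Speed limits (rad/s): [2.39, 2.39, 3.01, 3.14, 3.14, 3.14].

## Interface

Orientations are given as [roll, pitch, yaw] about the fixed x, y, z axes, in that order (R = Rz(yaw) Ry(pitch) Rx(roll)).
In Python, from station import arm gives the robot as it stands.
- The arm moves only by the shell command python3 -m handwheel 'ROWS' [OPENING] [FORCE]. ROWS is JSON, a list of rows, each a list of 4 numbers: the shift along the world's x, y, z in cm, then the turn about the world's z in rad. In form: [[dx, dy, dz, yaw], ...]. A call has 1 to 20 rows; each row shifts and turns the commanded pose from where the row before left it; what a row does not reach is not made up. A row lasts 1/10 s, in which the tool goes at most 50 mm and 8.59 degrees, less where a joint would pass 70% of its speed; a pose out of reach is approached as far as the arm can. A call is refused whole if a number of a shift passes 5 or a number of a turn 0.15, either way. A call with a gripper value outside its range is refused whole. OPENING is the closure, from 0 (fully open) to 1 (shut), set as the call begins (- or left out, the last holds). The fingers move at their own pace and stop on an object; FORCE is the grip in N (left out, the last holds). Time passes only in rows, so rows that do not move let the fingers close. It gives the time, the measured TCP pose, the force and the opening at its end, in the units of the state.
- arm.get_state(): the state, without advancing time (a new reading comes with each control period).
- arm.grab_frame(name): name is "scene" or "side" or "wrist"; returns a dict with "image" (400x640x3 uint8, red, green, blue), "depth" (400x640 float32, m along the optical axis (not along the pixel's ray), 0 where there is no reading), "vfov" (degrees; the focal length in pixels is half the picture's height over the tangent of half this angle, whatever the lens; pixels are square), "cx", "cy" (the principal point, pixels), "rvec" (rotation vector, rad) and "tvec" (3), from world to camera coordinates, as OpenCV has them. Camera axes: x right, y down, z forward; pixel columns grow to the right and rows downward; lengths in m; the calibration is good to about 2 mm. A picture is of the moment at which its call begins.
- arm.job_done(): hands the job in, once; it reports no verdict.
The state is a dict: "t": time; "q": joint angles; "qd": joint speeds; "joint_efforts": joint torques, N m; "eef_pos": TCP position; "ee_rot": TCP orientation; "force": force on the tool from outside, world axes, zero at the start; "moment": the same for the moment, N m; "width": finger opening in m.
Only numpy, scipy, OpenCV 4.12 (cv2) and the standard library are available. Lean on these libraries where they do the work, as an engineer would, in place of code of your own. Each camera call takes 0.05 s, during which the arm holds its last target.

## Working session

There is one attempt and no reset: what is moved stays moved. The work goes in short steps, Python scripts to look and compute and a shell command to move; the robot and the scene stay as the last step left them, time stands still between calls to the robot, and variables do not carry over. Pictures are saved under pics/ and viewed, and the job is handed in when it is done.

```bash
ls; mkdir -p pics; python3 - <<'E'
from station import arm
import cv2
print(arm.get_state())
for n in ["scene","side","wrist"]:
    f=arm.grab_frame(n)
    cv2.imwrite(f"pics/{n}0.png",f["image"][:,:,::-1])
    print(n,f["vfov"],f["cx"],f["cy"],f["rvec"],f["tvec"])
E
```

```text
pics
{'t': 0.0, 'q': array([ 2.88115135e-01,  3.59387899e-01,  1.10645949e-02, -3.90552569e-04,
       -1.22407561e+00, -2.88100127e-01]), 'qd': array([-7.18666276e-04,  1.69645458e-03,  1.27485600e-03, -4.75060247e-04,
       -1.90991498e-03,  5.93119928e-05]), 'joint_efforts': array([-8.00930356e-04, -5.82726967e+01,  2.93058443e+01,  6.99745238e+00,
        6.93249181e-03, -2.06530804e-04]), 'eef_pos': array([6.74806428e-01, 1.74224462e-05, 4.03716995e-01]), 'ee_rot': array([ 3.13995179e+00, -1.03383564e-04, -1.57091424e+00]), 'force': array([ 0.16034326, -0.35628307, -0.70605263]), 'moment': array([ 0.00383347, -0.02606489,  0.02813635]), 'width': 0.08717442295528977}
scene 50.80922673587045 318.4396122662792 193.70817760349095 [ 1.36866744  1.98388189 -1.00709948] [ 0.18976446 -0.23603953  1.81779524]
side 53.323319651252326 318.5819530181749 196.46077665153553 [ 2.08900175 -0.71139623  0.39650377] [-0.43541158  0.25950086  1.00149357]
wrist 70.9677962652997 322.98483357158904 197.45536417071025 [8.14945332e-04 3.11451974e+00 3.87024017e-01] [ 0.67357949 -0.03199465  0.39156254]
```

View pics/scene0.png

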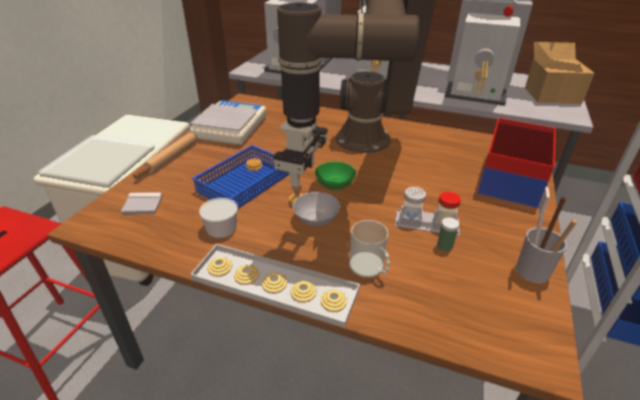

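View pics/side0.png

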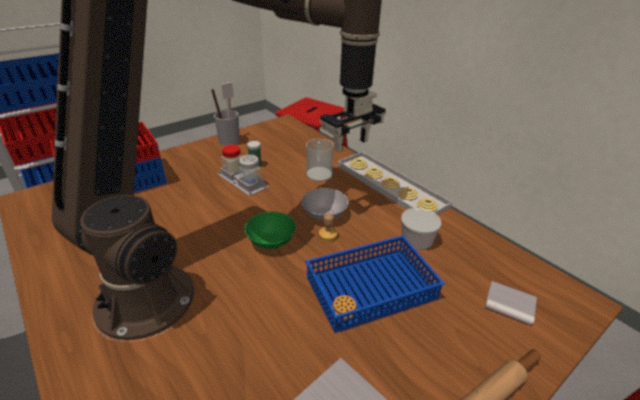

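View pics/wrist0.png

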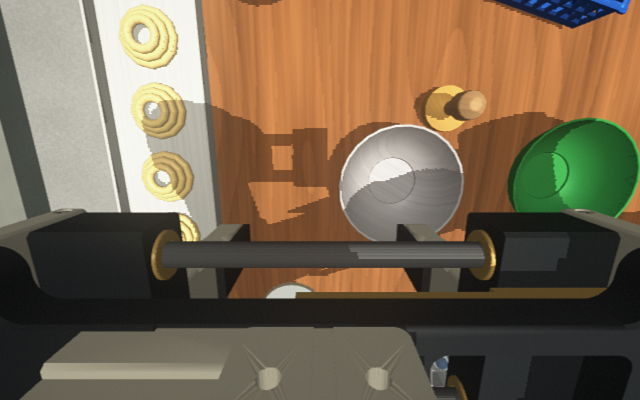

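```bash
cat > h.py <<'E'
from station import arm
import numpy as np, cv2
def grab(n,save=None,crop=None,sc=1):
    f=arm.grab_frame(n)
    f["f"]=200/np.tan(np.radians(f["vfov"]/2)); f["R"]=cv2.Rodrigues(np.array(f["rvec"]))[0]; f["t"]=np.array(f["tvec"])
    if save:
        im=f["image"][:,:,::-1]
        if crop: x0,y0,x1,y1=crop; im=im[y0:y1,x0:x1]
        if sc!=1: im=cv2.resize(im,None,fx=sc,fy=sc,interpolation=cv2.INTER_CUBIC)
        cv2.imwrite("pics/"+save,im)
    return f
def ray(f,u,v):
    d=f["R"].T@np.array([(u-f["cx"])/f["f"],(v-f["cy"])/f["f"],1.]); return -f["R"].T@f["t"],d
def onz(f,u,v,z):
    c,d=ray(f,u,v); return c+d*(z-c[2])/d[2]
def proj(f,p):
    c=f["R"]@np.array(p)+f["t"]; return f["cx"]+f["f"]*c[0]/c[2], f["cy"]+f["f"]*c[1]/c[2]
def cloud(f):
    v,u=np.mgrid[0:400,0:640]; d=f["depth"].astype(float)
    P=np.stack([(u-f["cx"])/f["f"]*d,(v-f["cy"])/f["f"]*d,d],-1)
    W=(P-f["t"])@f["R"]; W[d<=0]=np.nan; return W
E
python3 - <<'E'
from h import *
fs=grab("scene","s1.png",(380,160,480,260),6)
fd=grab("side","d1.png",(200,120,360,250),5)
grab("scene","s1b.png",(170,130,380,260),3.8)
for n,f in(("scene",fs),("side",fd)):
    W=cloud(f); hsv=cv2.cvtColor(f["image"],cv2.COLOR_RGB2HSV)
    H,S,V=[hsv[...,i].astype(int) for i in range(3)]
    on=(W[...,0]>0.2)&(W[...,0]<1.1)&(abs(W[...,1])<0.7)
    for nm,m in dict(blue=(H>105)&(H<130)&(S>150)&(W[...,2]<0.07),red=((H<6)|(H>174))&(S>150)&(W[...,2]<0.125),green=(H>50)&(H<80)&(S>100)).items():
        P=W[m&on&(W[...,2]>0.005)]
        if len(P): print(n,nm,len(P),np.percentile(P,[2,50,98],axis=0).round(3).tolist())
E
```

```text
scene blue 1139 [[0.251, -0.408, 0.005], [0.493, -0.279, 0.009], [0.635, 0.672, 0.066]]
scene red 464 [[0.238, 0.373, 0.097], [0.452, 0.417, 0.115], [0.495, 0.676, 0.125]]
scene green 736 [[0.303, -0.066, 0.006], [0.338, -0.008, 0.032], [0.443, 0.057, 0.056]]
side blue 4958 [[0.221, -0.44, 0.005], [0.473, -0.327, 0.012], [0.631, 0.49, 0.063]]
side red 277 [[0.204, 0.365, 0.095], [0.443, 0.398, 0.113], [0.486, 0.683, 0.124]]
side green 1336 [[0.308, -0.072, 0.006], [0.386, 0.028, 0.031], [0.544, 0.07, 0.06]]
```

View pics/s1.png

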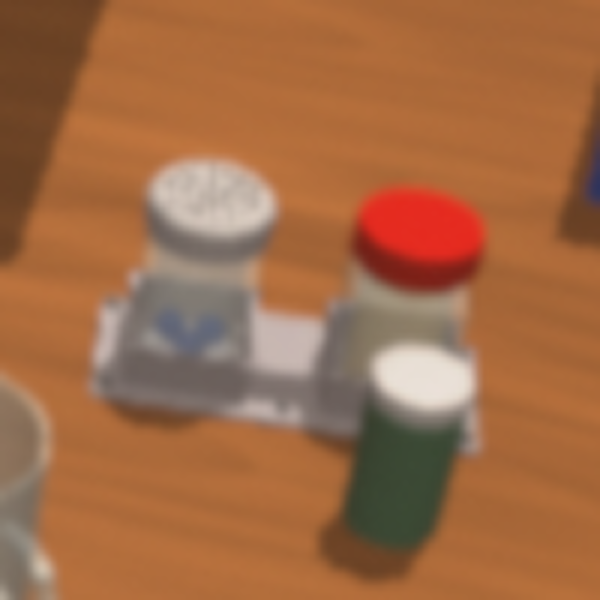

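View pics/d1.png

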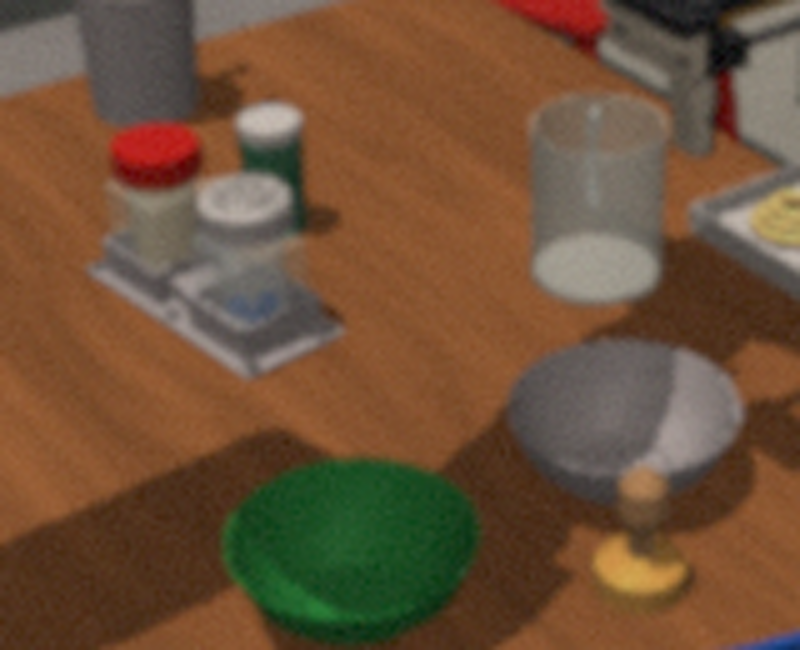

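View pics/s1b.png

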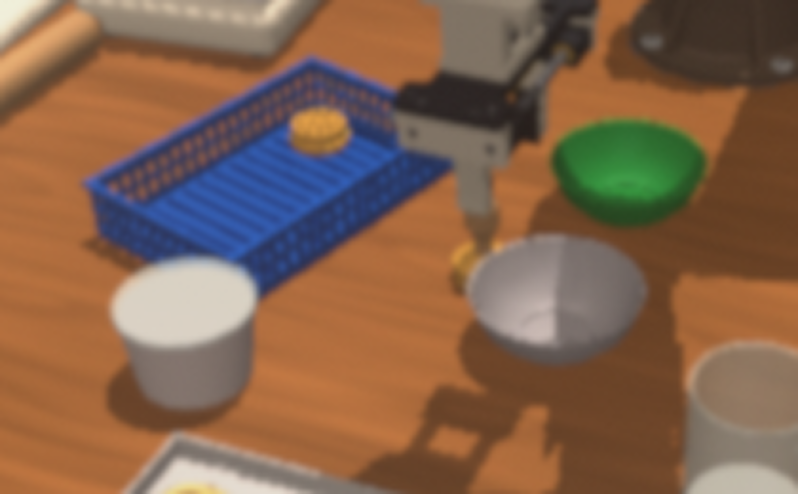

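```bash
python3 - <<'E'
from h import *
fs=grab("scene");fd=grab("side","d2.png",(290,180,450,330),5)
S=dict(cap=(415.3,193.3,.112),red=(450,198.8,.112),tin=(450.5,223.3,.094),bowl=(316.6,208,.055),bk1=(193.7,178.4,.06),bk2=(252.4,145.3,.06),bk3=(231.8,199,.06))
D=dict(cap=(249.2,160,.112),red=(231.4,149.4,.112),tin=(254.2,144.2,.094),bowl=(325.4,201,.055),stamp=(328.6,217,.086),stampb=(328.4,233.6,.01),bkl=(307,263,.06),bkt=(405,241,.06),bkr=(441,284,.06),bkb=(329,323,.06))
for f,K in((fs,S),(fd,D)):
    for k,(u,v,z) in K.items(): print(k,onz(f,u,v,z).round(4))
    print()
E
```

```text
cap [0.4804 0.2972 0.112 ]
red [0.4709 0.401  0.112 ]
tin [0.5662 0.4164 0.094 ]
bowl [0.5911 0.0127 0.055 ]
bk1 [ 0.5943 -0.4402  0.06  ]
bk2 [ 0.3144 -0.3607  0.06  ]
bk3 [ 0.6515 -0.2573  0.06  ]

cap [0.4735 0.2855 0.112 ]
red [0.4609 0.3894 0.112 ]
tin [0.5636 0.4071 0.094 ]
bowl [0.5825 0.0027 0.055 ]
stamp [ 0.5116 -0.0982  0.086 ]
stampb [ 0.5232 -0.0871  0.01  ]
bkl [ 0.3651 -0.1897  0.06  ]
bkt [ 0.6354 -0.2852  0.06  ]
bkr [ 0.5851 -0.4476  0.06  ]
bkb [ 0.2916 -0.3692  0.06  ]
```

View pics/d2.png

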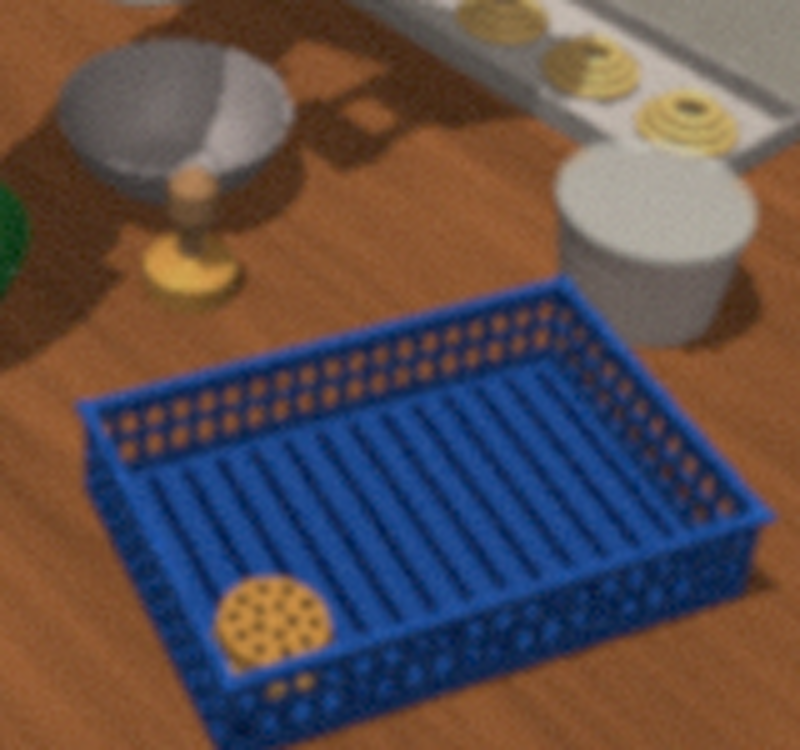

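```bash
python3 - <<'E'
from h import *
fs=grab("scene");fd=grab("side");fw=grab("wrist")
for k,uv in dict(l=(306.4,261),t=(403,236),r=(444.4,283.2),b=(336,317)).items(): print(k,onz(fd,*uv,.06).round(4))
print("bowl wrist",onz(fw,402,184,.055), "stamp top",onz(fw,472,105,.086))
for f,n in((fs,'scene'),(fd,'side')):
    print(n,"cam",(-f["R"].T@f["t"]).round(3))
    W=cloud(f)
    # bowl floor & table heights, depth check
    for u,v in ((400,320),(150,250),(330,270),(450,320)): print((u,v),W[v,u].round(4))
    u,v=map(int,proj(f,(0.675,0,0.23)));print("tip px",u,v)
for nm,f,uv in(("s cap",fs,(415,192)),("d cap",fd,(249,160)),("s red",fs,(450,199)),("d red",fd,(231,149)),("d bk floor",fd,(370,285))):
    print(nm,cloud(f)[uv[1],uv[0]].round(4))
print(arm.get_state()["eef_pos"])
E
```

```text
l [ 0.3683 -0.1829  0.06  ]
t [ 0.6471 -0.2673  0.06  ]
r [ 0.594 -0.451  0.06 ]
b [ 0.3145 -0.3662  0.06  ]
bowl wrist [0.57929847 0.00207497 0.055     ] stamp top [ 0.52251073 -0.08624992  0.086     ]
scene cam [1.577 0.383 0.873]
(400, 320) [0.881  0.345  0.0052]
(150, 250) [ 0.8941 -0.4012  0.0009]
(330, 270) [ 7.779e-01  1.244e-01 -5.000e-04]
(450, 320) [0.8342 0.4619 0.0025]
tip px 301 174
side cam [-0.086 -0.789  0.793]
(400, 320) [ 0.4634 -0.4334  0.0022]
(150, 250) [ 0.0266 -0.1031  0.2287]
(330, 270) [ 0.4318 -0.2056  0.0067]
(450, 320) [ 0.56   -0.5074  0.0024]
tip px 351 144
s cap [0.4738 0.2951 0.112 ]
d cap [0.4724 0.2849 0.1127]
s red [0.4778 0.401  0.116 ]
d red [0.4611 0.3926 0.1122]
d bk floor [ 0.4836 -0.3091  0.0032]
[ 6.74968907e-01 -2.94720711e-06  4.04675991e-01]
```

```bash
python3 -m handwheel '[[-1.5,4.5,0,0],[-1.5,4.5,0,0],[-1.5,4.5,0,0],[-1.5,4.5,0,0],[-1.5,4.5,0,0],[-1.5,4.5,0,0],[-1,1.5,-2,0],[0,0,-2,0],[0,0,0,0],[0,0,0,0]]' 0 20; python3 - <<'E'
from h import *
f=grab("wrist","w1.png"); print(arm.get_state()["eef_pos"],arm.get_state()["q"].round(3))
E
```

```text
t: 1.55
eef_pos: [0.5752, 0.2849, 0.3649]
ee_rot: [3.141, -0.001, -1.571]
force: [0.3, 0.9, 0.6]
width: 0.0874
[0.57548055 0.2847892  0.36568224] [ 7.630e-01  3.310e-01 -1.210e-01  1.000e-03 -1.118e+00 -7.640e-01]
```

View pics/w1.png

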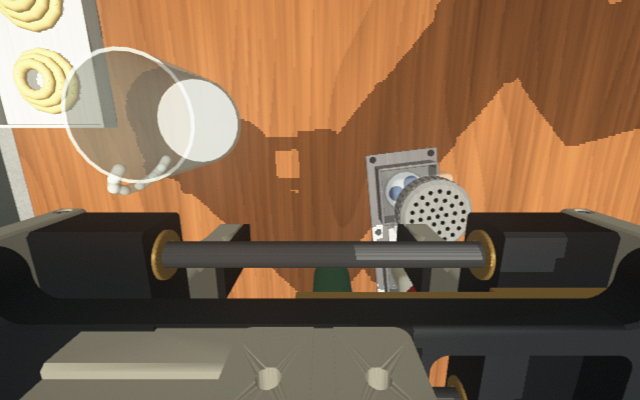

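```bash
python3 - <<'E'
from h import *
f=grab("wrist","w2.png",(340,130,500,260),5)
for uv in((433,209),(437,212)): print(onz(f,*uv,.112).round(4))
print((-f["R"].T@f["t"]).round(3), f["R"][2].round(3))
for uv in((372,160),(431,154)): print(onz(f,*uv,.004).round(4))
E
```

```text
[0.4792 0.2898 0.112 ]
[0.4754 0.2925 0.112 ]
[0.575 0.22  0.347] [-0.001  0.245 -0.969]
[0.5155 0.2595 0.004 ]
[0.4441 0.2523 0.004 ]
```

View pics/w2.png

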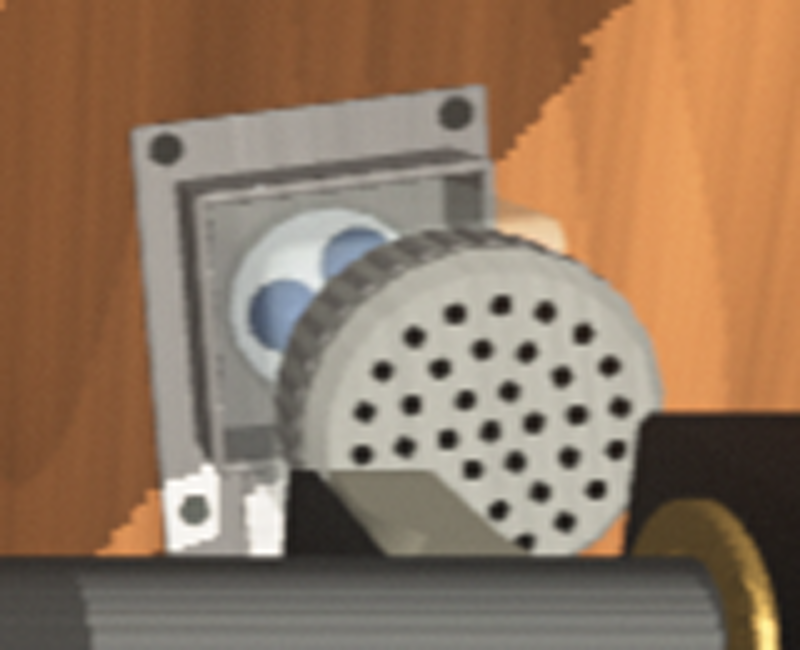

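```bash
python3 - <<'E'
from h import *
f=grab("wrist");W=cloud(f)
a=onz(f,366.6,156,.004);b=onz(f,437,147.4,.004);print(a,b,np.hypot(*(a-b)[:2]),np.degrees(np.arctan2(*(a-b)[1::-1])))
d=a-b; d[2]=0; d/=np.linalg.norm(d); yv=np.array([-d[1],d[0],0]); print("cap pred from rack corner",(a+b)/2+yv*.0475)
print("hole ctr",onz(f,438.1,215,.112), W[205:225,428:448].reshape(-1,3).mean(0))
m=(W[...,2]>.108)&(W[...,2]<.116)&(W[...,0]<.53)&(W[...,1]<.34)
P=W[m]; print(len(P),P.min(0),P.max(0))
c=np.linalg.lstsq(np.c_[2*P[:,:2],np.ones(len(P))],(P[:,:2]**2).sum(1),rcond=None)[0]
hull=cv2.convexHull(m.astype(np.uint8).nonzero()[0].reshape(-1,1).astype(np.int32)) if 0 else None
H=P[cv2.convexHull((P[:,:2]*1e4).astype(np.float32),returnPoints=False).ravel()]
(cx,cy),r=cv2.minEnclosingCircle((H[:,:2]*1000).astype(np.float32));print(cx,cy,r)
E
```

```text
[0.52246426 0.25479458 0.004     ] [0.43778516 0.24451385 0.004     ] 0.08530090383099276 6.9222970680560465
cap pred from rack corner [0.47439986 0.29680796 0.004     ]
hole ctr [0.47432674 0.29544091 0.112     ] [nan nan nan]
3119 [0.44477807 0.26308214 0.10801501] [0.50793422 0.31979995 0.11593668]
476.22442626953125 295.2510681152344 32.315513610839844
```

```bash
python3 -m handwheel '[[-3.3,0.3,0,-0.14],[-3.3,0.4,0,-0.14],[-3.4,0.35,0,-0.14],[0,0,0,-0.14],[0,0,-1,-0.14],[0,0,-2,-0.14],[0,0,-2,-0.14],[0,0,-1.5,-0.15],[0,0,-0.5,0],[0,0,0,0],[0,0,0,0]]'; python3 - <<'E'
from h import *
f=grab("wrist","w3.png"); print(arm.get_state()["eef_pos"],arm.get_state()["ee_rot"],arm.get_state()["q"].round(3))
grab("scene","s3.png",(340,110,500,250),5)
E
```

```text
t: 2.8
eef_pos: [0.4755, 0.2956, 0.2958]
ee_rot: [3.141, 0.001, -2.698]
force: [-0.0, 0.8, -0.8]
width: 0.0878
[0.47541098 0.29566788 0.29584764] [ 3.14103473e+00  1.78113735e-03 -2.69814322e+00] [ 0.906  0.267 -0.391  0.    -0.911 -2.034]
```

View pics/w3.png

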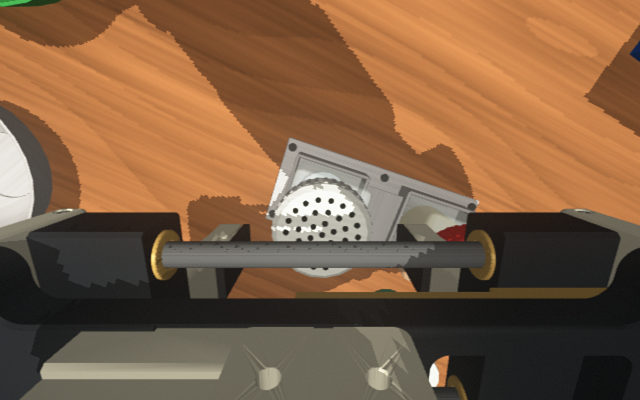

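View pics/s3.png

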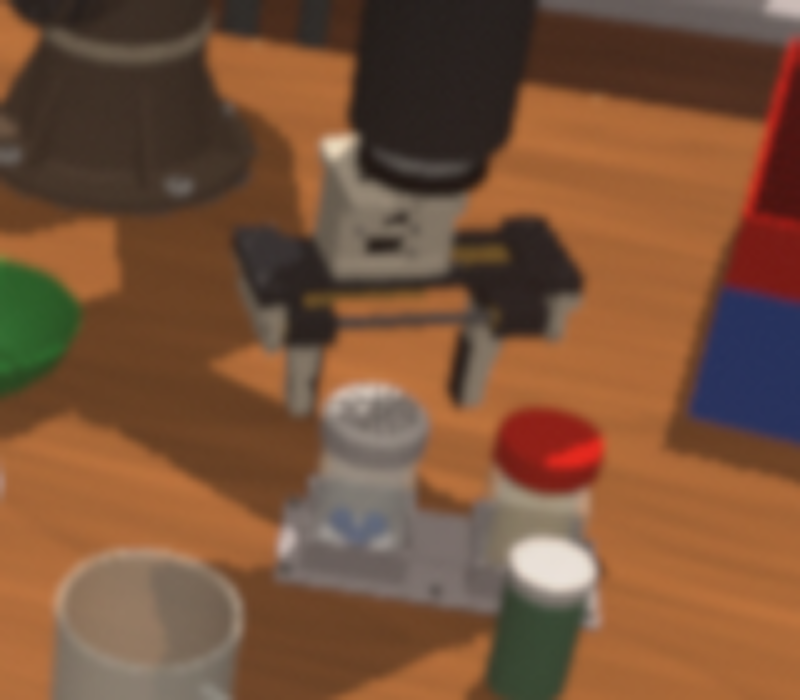

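```bash
python3 - <<'E'
from h import *
f=grab("wrist"); print(onz(f,321,225,.112))
E
python3 -m handwheel '[[0,0,-1.5,0],[0,0,-1.2,0],[0,0,0,0],[0,0,0,0]]'
python3 -m handwheel '[[0,0,0,0],[0,0,0,0],[0,0,0,0],[0,0,0,0],[0,0,0,0],[0,0,0,0]]' 1 25
```

```text
[0.47031349 0.29280093 0.112     ]
t: 3.35
eef_pos: [0.475, 0.2955, 0.2676]
ee_rot: [-3.141, -0.001, -2.7]
force: [-0.9, 0.2, 1.2]
width: 0.0876
t: 3.95
eef_pos: [0.4751, 0.2954, 0.268]
ee_rot: [-3.141, 0.0, -2.701]
force: [0.3, -1.8, 3.1]
width: 0.064
```

```bash
python3 -m handwheel '[[0,0,0,0.146],[0,0,0,0.146],[0,0,0,0.146],[0,0,0,0.146],[0,0,0,0.146],[0,0,0,0.146],[0,0,0,0.146],[0,0,0,0.146],[0,0,0,0.146],[0,0,0,0.146]]'
python3 -m handwheel '[[0,0,0,0.146],[0,0,0,0.146],[0,0,0,0.146],[0,0,0,0.146],[0,0,0,0.146],[0,0,0,0.146],[0,0,0,0.146],[0,0,0,0],[0,0,0,0]]'
python3 - <<'E'
from h import *
print(arm.get_state())
E
```

```text
t: 4.95
eef_pos: [0.4752, 0.2955, 0.268]
ee_rot: [-3.141, -0.0, -1.235]
force: [0.8, -1.4, 2.1]
width: 0.0636
t: 5.85
eef_pos: [0.4752, 0.2954, 0.268]
ee_rot: [-3.141, -0.001, -0.223]
force: [0.9, -3.6, 4.8]
width: 0.064
{'t': 5.85, 'q': array([ 9.06179871e-01,  2.98772096e-01, -4.21730267e-01,  6.14802165e-04,
       -8.49910096e-01,  4.41234102e-01]), 'qd': array([ 1.09562190e-03,  5.63379795e-05,  1.41834276e-03, -7.94692908e-04,
       -1.19582120e-03, -4.18322056e-03]), 'joint_efforts': array([  1.65762864, -45.42704344,  22.64961898,   4.17074025,
         0.54219598,   0.28624104]), 'eef_pos': array([0.47522691, 0.29539039, 0.26803016]), 'ee_rot': array([-3.14144294e+00, -5.81652130e-04, -2.22976685e-01]), 'force': array([ 0.85224981, -3.5623325 ,  4.78833831]), 'moment': array([-1.15977884, -0.58515878,  0.02994205]), 'width': 0.06402390874712784}
```

```bash
python3 -m handwheel '[[0,0,0.4,0],[0,0,0.8,0],[0,0,1,0],[0,0,0.8,0],[0,0,0,0],[0,0,0,0]]'
python3 - <<'E'
from h import *
grab("side","d4.png",(200,110,300,200),7)
E
```

```text
t: 6.45
eef_pos: [0.4749, 0.2955, 0.298]
ee_rot: [-3.141, -0.0, -0.219]
force: [0.3, -0.2, -1.7]
width: 0.0642
```

View pics/d4.png

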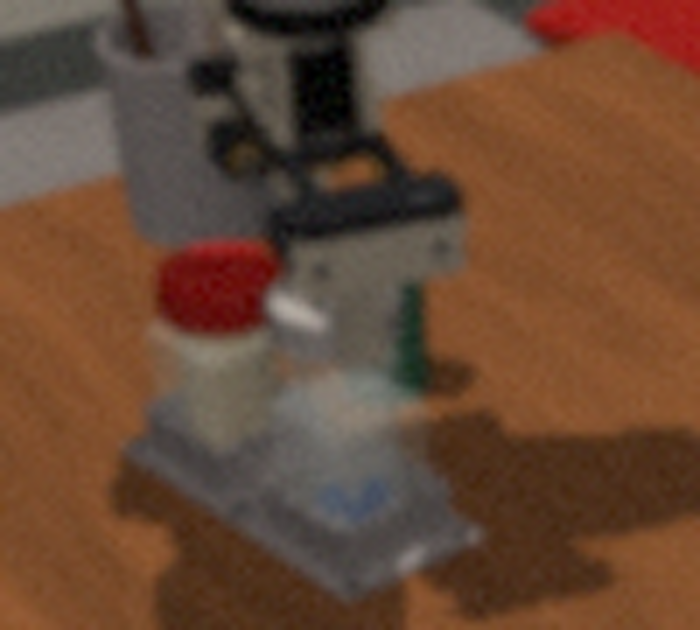

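```bash
python3 -m handwheel '[[0,0,3,-0.14],[1,-2,2,-0.14],[2,-4,1,-0.14],[2,-4,0,-0.14],[2,-4,0,-0.14],[2,-4,0,-0.14],[1.5,-3.5,0,-0.14],[0,0,0,-0.14],[0,0,0,-0.14],[0,0,0,-0.09],[0,0,0,0]]'
python3 - <<'E'
from h import *
grab("wrist","w5.png"); print(arm.get_state()["eef_pos"])
E
```

```text
t: 7.6
eef_pos: [0.5799, 0.0802, 0.357]
ee_rot: [3.141, -0.0, -1.571]
force: [-0.4, 0.2, -0.5]
width: 0.0639
[0.57987402 0.08036183 0.35714704]
```

View pics/w5.png

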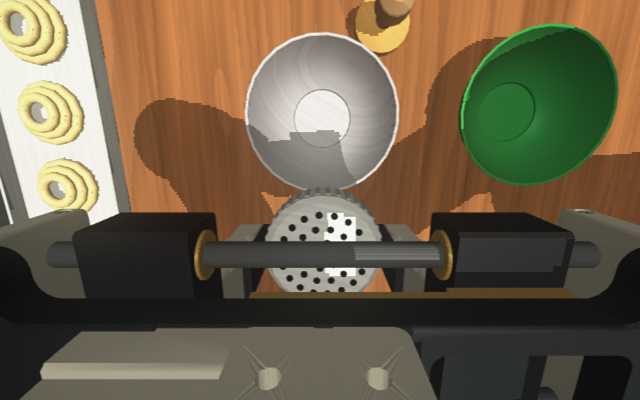

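```bash
python3 - <<'E'
from h import *
f=grab("wrist")
P=[onz(f,*uv,.055) for uv in((246,108),(399,108),(322,32),(322,192))]
for p in P: print(p.round(4))
print("floor ctr",onz(f,322,118,.004), onz(f,294,118,.004),onz(f,350,118,.004))
print("stamp",onz(f,382,27,.01))
E
```

```text
[ 0.6537 -0.0017  0.055 ]
[ 0.506  -0.0023  0.055 ]
[ 0.5806 -0.0678  0.055 ]
[0.5802 0.0812 0.055 ]
floor ctr [0.5804331  0.00582494 0.004     ] [0.61257624 0.00594837 0.004     ] [0.54827432 0.00570145 0.004     ]
stamp [ 0.51780506 -0.08605522  0.01      ]
```

```bash
python3 -m handwheel '[[-1.5,-4.5,0,-0.1],[-1.5,-4.5,0,-0.1],[-1.5,-4.5,0,-0.09],[-1.5,-4.5,0,0],[-1,-4.5,0,0],[-1,-4.5,0,0],[0,-2,0,0],[0,0,0,0]]'
python3 - <<'E'
from h import *
f=grab("wrist","w6.png"); print(arm.get_state()["eef_pos"],arm.get_state()["ee_rot"])
E
```

```text
t: 8.5
eef_pos: [0.4995, -0.2117, 0.3575]
ee_rot: [3.141, -0.0, -1.859]
force: [0.1, 0.0, -0.9]
width: 0.0637
[ 0.4996523  -0.21063509  0.3574629 ] [ 3.14133302e+00 -2.68514817e-05 -1.85908255e+00]
```

View pics/w6.png

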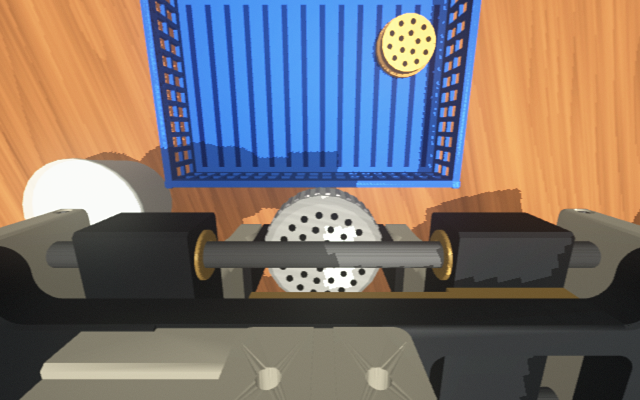

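```bash
python3 - <<'E'
from h import *
f=grab("wrist")
a=onz(f,165.5,187,.06);b=onz(f,460,188,.06)
c=onz(f,142,0,.06);d=onz(f,483,0,.06)
print(a,b,np.linalg.norm(a-b),np.arctan2(*(a-b)[1::-1]));print(c,d, np.arctan2(*(c-a)[1::-1]),np.arctan2(*(d-b)[1::-1]))
x=(a-b)/np.linalg.norm(a-b); y=np.array([-x[1],x[0],0]); C=(a+b)/2-y*.095
print("C",C); 
print("die",onz(f,409,41,.026), "die bk",[(onz(f,409,41,.026)-C)@x,(onz(f,409,41,.026)-C)@y],"tub",onz(f,85,200,.077))
for bx,by in((-20,35),(-15,30),(70,-95),(70,0)): print(bx,by,C+x*bx/1e3+y*by/1e3)
E
```

```text
[ 0.65058889 -0.26126467  0.06      ] [ 0.36399066 -0.17506519  0.06      ] 0.2992806284141301 -0.29216093127886883
[ 0.60107027 -0.41996367  0.06      ] [ 0.31629411 -0.33573545  0.06      ] -1.8732516242022468 -1.859369773200259
C [ 0.47992766 -0.30913918  0.06      ]
die [ 0.37335834 -0.32842294  0.026     ] die bk [np.float64(-0.09649915021428002), np.float64(-0.049160921067841694)] tub [ 0.71985718 -0.27225827  0.077     ]
-20 35 [ 0.47085596 -0.26986191  0.06      ]
-15 30 [ 0.47420397 -0.27609014  0.06      ]
70 -95 [ 0.5195992  -0.42027499  0.06      ]
70 0 [ 0.54696132 -0.32930074  0.06      ]
```

```bash
python3 -m handwheel '[[-1.3,-2.7,-1,0],[-1.4,-2.7,-3,0],[0,0,-4,0],[0,0,-4,0],[0,0,-2.5,0],[0,0,-1.5,0],[0,0,-0.5,0],[0,0,0,0],[0,0,0,0]]'
python3 -m handwheel '[[0,0,-0.3,0],[0,0,-0.3,0],[0,0,-0.15,0],[0,0,0,0],[0,0,0,0]]'
```

```text
t: 9.5
eef_pos: [0.4737, -0.2631, 0.1935]
ee_rot: [-3.14, 0.0, -1.857]
force: [0.2, 0.1, -1.1]
width: 0.064
t: 10.0
eef_pos: [0.473, -0.2636, 0.1852]
ee_rot: [-3.142, -0.0, -1.859]
force: [-0.0, 0.2, -0.4]
width: 0.0637
```

```bash
python3 -m handwheel '[[0,0,-0.1,0],[0,0,-0.1,0],[0,0,0,0],[0,0,0,0]]'
```

```text
t: 10.4
eef_pos: [0.473, -0.2636, 0.1839]
ee_rot: [-3.141, -0.0, -1.859]
force: [-2.3, 2.0, 7.3]
width: 0.064
```

```bash
python3 - <<'E'
from h import *
print(arm.get_state()["force"],arm.get_state()["eef_pos"])
grab("side","d7.png",(300,200,460,330),5)
E
```

```text
[-2.27369637  2.02419892  7.30051426] [ 0.47303355 -0.26356284  0.18391436]
```

View pics/d7.png

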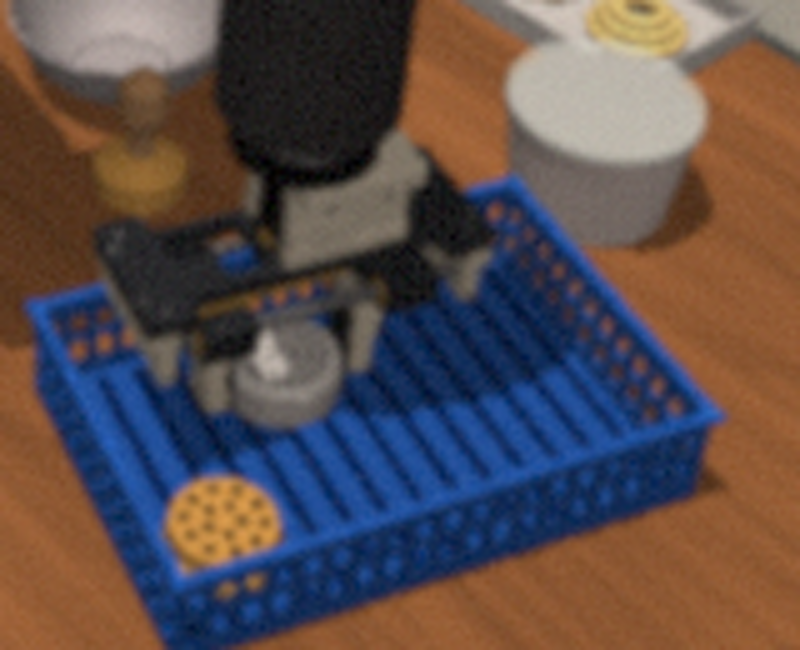

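```bash
python3 -m handwheel '[[0,0,0,0],[0,0,0,0],[0,0,0,0],[0,0,0.5,0],[0,0,1.5,0],[0,0,4,0],[0,0,5,0],[0,0,4,0]]' 0 
python3 -m handwheel '[[0,4,2,0.05],[0,5,0,0.05],[0,5,0,0.05],[0,5,0,0.05],[0,5,0,0.05],[0,5,0,0.05],[0,5,0,0.05],[0,5,0,0.06],[0,5,0,0],[0,5,0,0],[0,4,0,0],[0,2.5,0,0],[0.2,0.4,0,0],[0,0,0,0]]'
python3 - <<'E'
from h import *
f=grab("wrist","w8.png"); print(arm.get_state()["eef_pos"],arm.get_state()["ee_rot"])
E
```

```text
t: 11.25
eef_pos: [0.4729, -0.2636, 0.336]
ee_rot: [-3.14, -0.0, -1.858]
force: [1.0, 0.0, -0.2]
width: 0.0877
t: 12.65
eef_pos: [0.4749, 0.296, 0.353]
ee_rot: [3.141, -0.0, -1.448]
force: [-0.0, -0.7, -0.1]
width: 0.0874
[0.47482152 0.29516256 0.35300274] [ 3.14095716e+00 -5.21944160e-04 -1.44853741e+00]
```

View pics/w8.png

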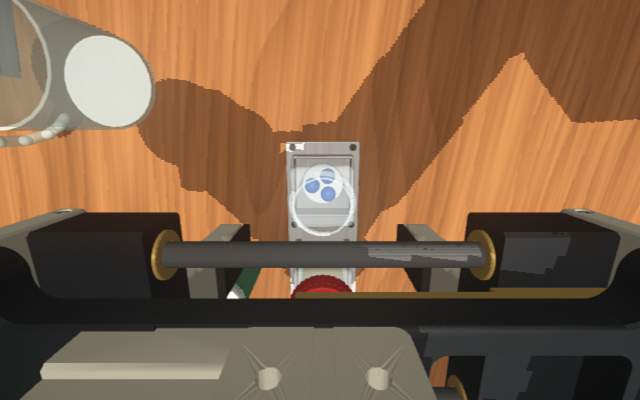

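```bash
python3 -m handwheel '[[0,0,-3,0],[0,0,-4,0],[0,0,-3,0],[0,0,-1.5,0],[0,0,-0.5,0],[0,0,0,0]]' 0 
python3 -m handwheel '[[0,0,0,0],[0,0,0,0],[0,0,0,0],[0,0,0,0],[0,0,0,0],[0,0,0,0]]' 1 12
python3 -m handwheel '[[0,0,0.5,0],[0,0,1,0],[0,0,1.5,0],[0,0,2,0],[0,0,2,0],[0,0,0,0],[0,0,0,0]]'
python3 - <<'E'
from h import *
grab("side","d9.png",(200,90,300,180),7)
f=grab("wrist","w9.png")
E
```

```text
t: 13.3
eef_pos: [0.4751, 0.2945, 0.2331]
ee_rot: [3.141, -0.001, -1.45]
force: [0.7, 0.7, 1.2]
width: 0.0876
t: 13.9
eef_pos: [0.4752, 0.2957, 0.2338]
ee_rot: [-3.141, 0.001, -1.448]
force: [-0.2, -0.2, 5.6]
width: 0.06
t: 14.6
eef_pos: [0.4746, 0.2953, 0.3034]
ee_rot: [3.142, 0.001, -1.449]
force: [-0.1, -0.7, -2.4]
width: 0.0604
```

View pics/d9.png

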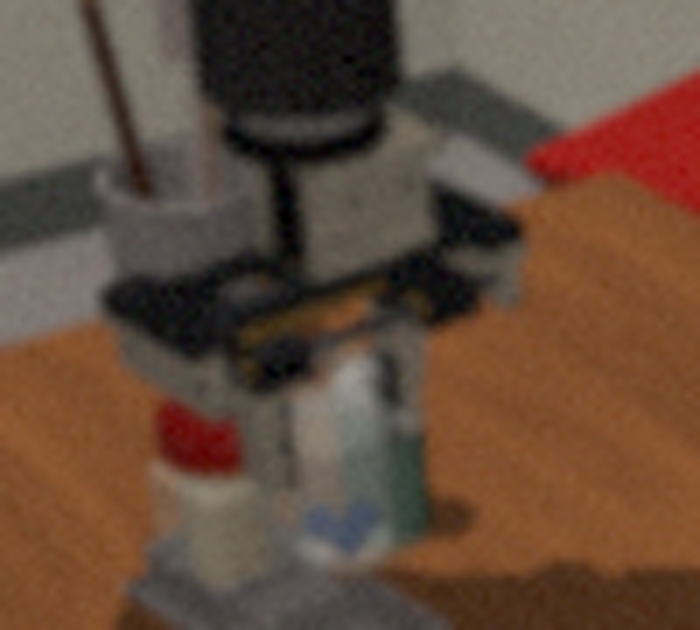

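View pics/w9.png

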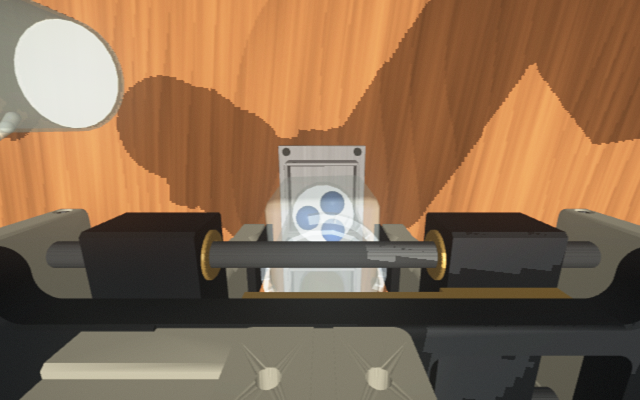

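```bash
python3 -m handwheel '[[0,-1.5,2,0],[0,-3,2,0],[0.5,-4,0,-0.05],[0.5,-5,0,-0.05],[0.5,-5,0,-0.05],[0.5,-5,0,-0.05],[0.5,-5,0,-0.05],[0.5,-5,0,-0.05],[0.5,-5,0,-0.05],[0.5,-5,0,-0.06],[0.5,-4,0,0],[1,-4,0,0],[1,-3,0,0],[1,-2,0,0],[0.6,-1.2,0,0],[0,0,0,0],[0,0,0,0]]'
python3 - <<'E'
from h import *
grab("side","d10.png",(280,80,480,300),2.7)
f=grab("wrist","w10.png")
print(arm.get_state()["eef_pos"],arm.get_state()["ee_rot"])
E
```

```text
t: 16.4
eef_pos: [0.5555, -0.2794, 0.3422]
ee_rot: [3.14, 0.0, -1.859]
force: [-1.1, 0.4, -2.1]
width: 0.06
[ 0.55554077 -0.27886025  0.34292643] [ 3.14087399e+00  1.87128595e-04 -1.85801592e+00]
```

View pics/d10.png

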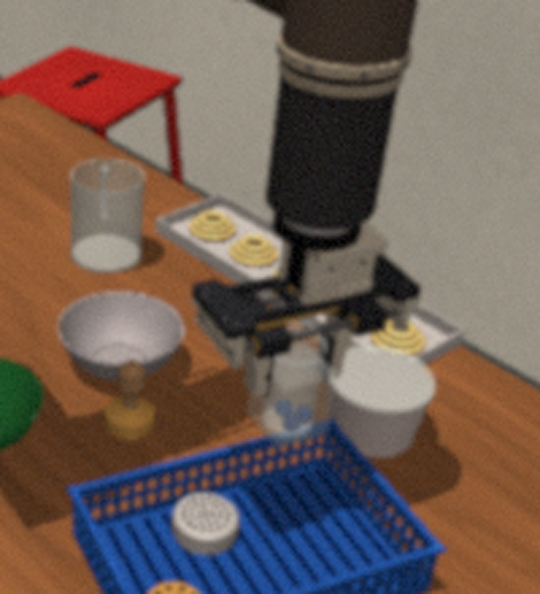

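View pics/w10.png

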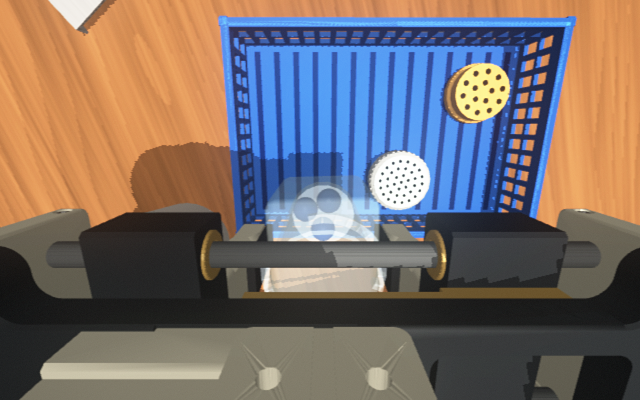

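```bash
python3 - <<'E'
from h import *
f=grab("wrist")
C0=np.array([.480,-.309]);x=np.array([.957,-.288]);y=np.array([.288,.957])
for k,uv in dict(fl=(220,17),fr=(576,18),nr=(543,228),nl=(233,225),farinner=(400,26)).items():
    p=onz(f,*uv,.06); q=p[:2]-C0; print(k,p.round(4),"bk",(q@x).round(4),(q@y).round(4))
p=onz(f,400,180,.028);q=p[:2]-C0;print("cap",p,q@x,q@y)
p=arm.get_state()["eef_pos"][:2]-C0;print("tcp bk",p@x,p@y)
E
```

```text
fl [ 0.5937 -0.4505  0.06  ] bk 0.1496 -0.1027
fr [ 0.3079 -0.3655  0.06  ] bk -0.1485 -0.1037
nr [ 0.3529 -0.1841  0.06  ] bk -0.1576 0.0829
nl [ 0.6492 -0.2752  0.06  ] bk 0.1522 0.0811
farinner [ 0.4508 -0.4014  0.06  ] bk -0.0013 -0.0968
cap [ 0.47274012 -0.26422716  0.028     ] -0.01984227800028535 0.0407567626620811
tcp bk 0.0636479170941852 0.05063357848097686
```

```bash
python3 -m handwheel '[[-0.3,-1,-1,0],[0,0,-2,0],[0,0,-2,0],[0,0,-1.3,0],[0,0,0,0]]' 1 8
python3 -m handwheel '[[0.22,0.75,0,0],[0.22,0.75,0,0],[0,0,0,0]]'
python3 -m handwheel '[[0.2,0.7,0.3,0],[0.2,0.7,0.3,0],[0,0,0,0]]'
python3 - <<'E'
from h import *
grab("side","d11.png",(340,150,460,270),5)
f=grab("wrist","w11.png")
E
```

```text
t: 17.05
eef_pos: [0.5519, -0.2895, 0.2779]
ee_rot: [3.138, -0.0, -1.859]
force: [-0.0, 0.4, -2.2]
width: 0.0605
t: 17.35
eef_pos: [0.5579, -0.2738, 0.2812]
ee_rot: [-3.14, 0.0, -1.858]
force: [-0.0, -1.2, -1.9]
width: 0.0604
t: 17.65
eef_pos: [0.5616, -0.2599, 0.287]
ee_rot: [-3.14, 0.0, -1.858]
force: [-0.1, -0.8, -2.3]
width: 0.0595
```

View pics/d11.png

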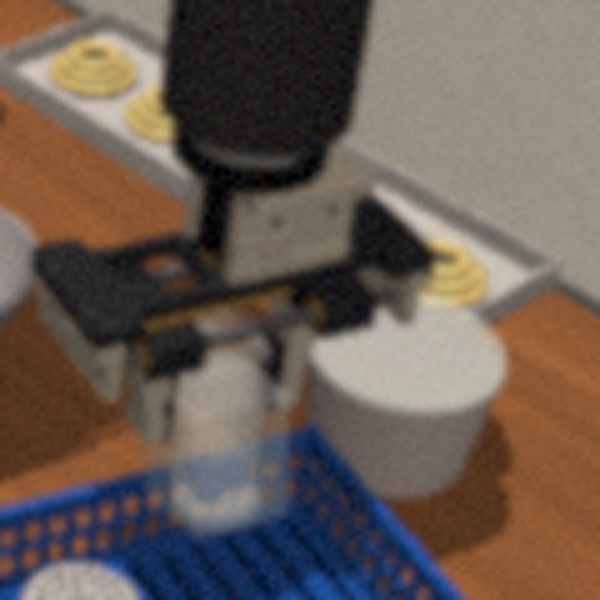

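View pics/w11.png

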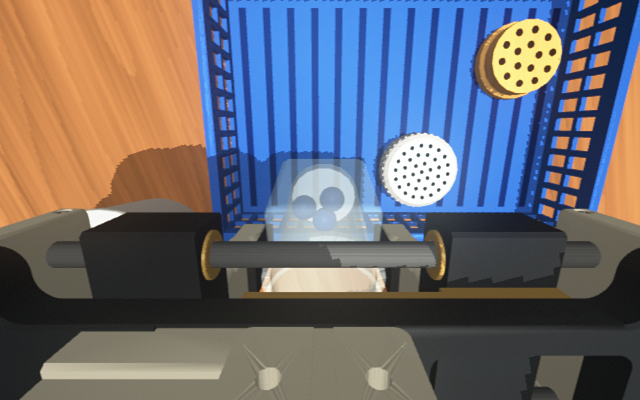

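```bash
python3 -m handwheel '[[0.23,0.77,0.1,0],[0.23,0.77,0.1,0],[0.23,0.77,-0.1,0],[0.23,0.77,-0.1,0],[0,0,0,0]]'
python3 - <<'E'
from h import *
grab("side","d12.png",(340,150,460,270),5)
f=grab("wrist","w12.png",(160,100,480,300),2.2)
E
```

```text
t: 18.25
eef_pos: [0.5708, -0.2288, 0.2859]
ee_rot: [-3.142, 0.0, -1.858]
force: [-0.7, 0.4, -2.2]
width: 0.0603
```

View pics/d12.png

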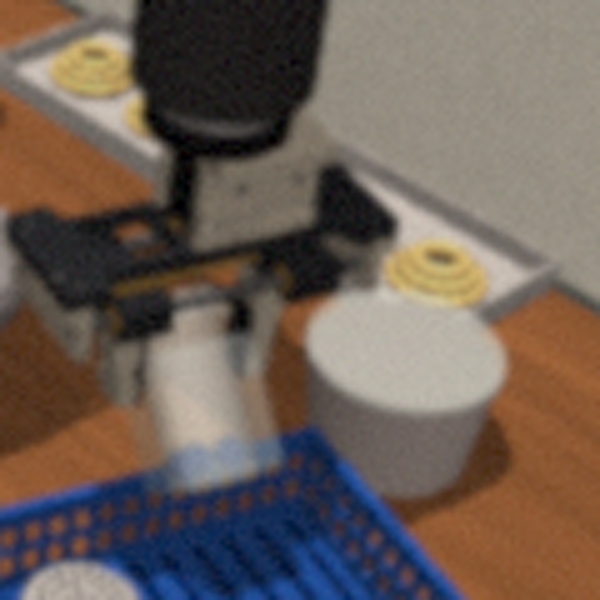

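View pics/w12.png

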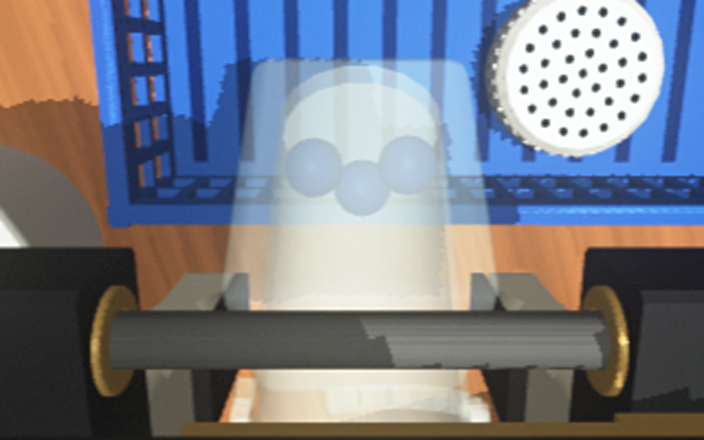

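```bash
python3 -m handwheel '[[0.22,0.72,-0.3,0],[0.22,0.72,-0.4,0],[0.18,0.6,-0.5,0],[0.17,0.58,-0.6,0],[0,0,0,0]]'
python3 - <<'E'
from h import *
grab("side","d13.png",(340,150,460,270),5)
f=grab("wrist","w13.png",(160,100,480,300),2.2)
E
```

```text
t: 18.85
eef_pos: [0.5787, -0.2028, 0.2672]
ee_rot: [3.141, 0.0, -1.858]
force: [0.6, -0.1, -1.8]
width: 0.06
```

View pics/d13.png

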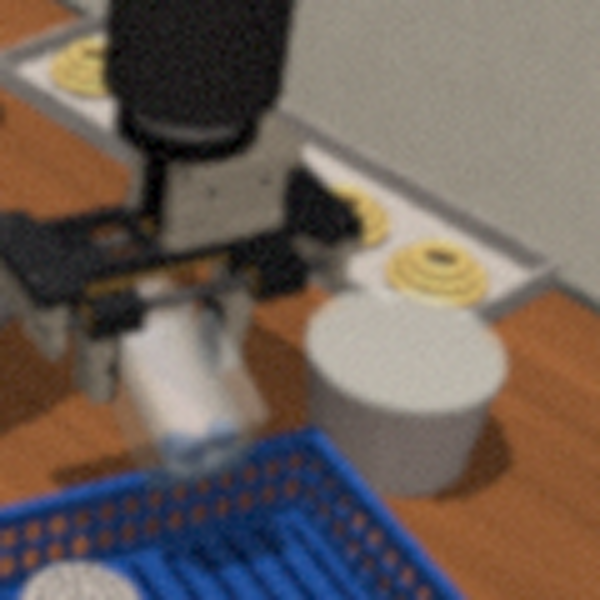

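View pics/w13.png

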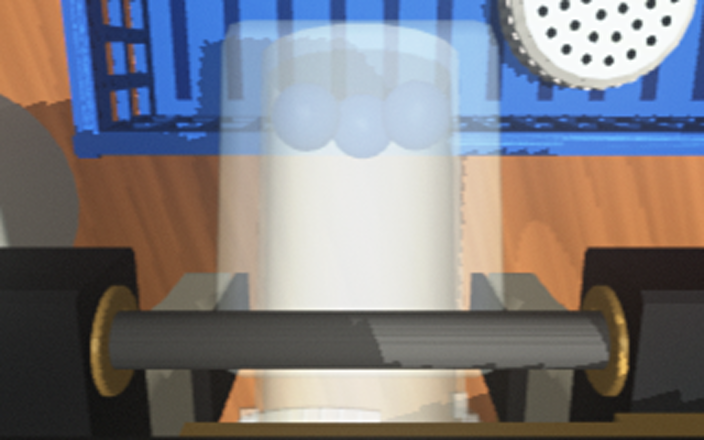

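```bash
cat > ang.py <<'E'
from h import *
def rows(f,h=64,off=.165):
    st=arm.get_state(); p=st["eef_pos"]; psi=st["ee_rot"][2]
    s=np.array([np.cos(psi+np.pi),np.sin(psi+np.pi),0]); z=np.array([0,0,1.])
    piv=np.array([p[0],p[1],p[2]-off])
    for th in range(0,121,5):
        t=np.radians(th); d=-np.sin(t)*s-np.cos(t)*z; n=np.cos(t)*s-np.sin(t)*z
        a=proj(f,piv+d*h/1e3-n*.03); b=proj(f,piv+d*h/1e3+n*.03)
        print(th,"upper",np.round(a),"lower",np.round(b))
E
python3 - <<'E'
from ang import *
st=arm.get_state();print(st["ee_rot"])
rows(grab("wrist"))
E
python3 -m handwheel '[[0,0,0,0],[0,0,1,0],[0,0,2,0],[0,0,1,0],[0,0,0,0]]' 1 20
python3 - <<'E'
from ang import *
rows(grab("wrist","w14.png",(160,100,480,300),2.2))
E
```

```text
[ 3.14020669e+00  3.31488136e-05 -1.85852709e+00]
0 upper [322. 174.] lower [322. 247.]
5 upper [322. 167.] lower [322. 240.]
10 upper [322. 161.] lower [322. 232.]
15 upper [322. 155.] lower [322. 224.]
20 upper [322. 149.] lower [322. 217.]
25 upper [322. 143.] lower [322. 210.]
30 upper [322. 137.] lower [322. 202.]
35 upper [322. 132.] lower [322. 195.]
40 upper [322. 128.] lower [322. 188.]
45 upper [322. 124.] lower [322. 181.]
50 upper [322. 120.] lower [322. 174.]
55 upper [322. 117.] lower [322. 168.]
60 upper [322. 115.] lower [322. 161.]
65 upper [322. 114.] lower [322. 155.]
70 upper [322. 114.] lower [322. 149.]
75 upper [322. 116.] lower [322. 143.]
80 upper [322. 118.] lower [322. 138.]
85 upper [322. 123.] lower [322. 133.]
90 upper [322. 128.] lower [322. 128.]
95 upper [322. 136.] lower [322. 124.]
100 upper [322. 146.] lower [322. 120.]
105 upper [322. 157.] lower [322. 117.]
110 upper [322. 171.] lower [322. 115.]
115 upper [322. 186.] lower [322. 114.]
120 upper [322. 203.] lower [322. 114.]
t: 19.5
eef_pos: [0.5788, -0.204, 0.3104]
ee_rot: [-3.138, 0.001, -1.859
[... 317 characters left out ...]
er [324. 132.] lower [324. 195.]
40 upper [324. 128.] lower [324. 188.]
45 upper [324. 124.] lower [324. 181.]
50 upper [324. 120.] lower [324. 174.]
55 upper [324. 118.] lower [324. 167.]
60 upper [324. 116.] lower [324. 161.]
65 upper [324. 115.] lower [324. 155.]
70 upper [324. 115.] lower [324. 149.]
75 upper [324. 116.] lower [324. 143.]
80 upper [324. 119.] lower [324. 138.]
85 upper [325. 123.] lower [324. 133.]
90 upper [325. 129.] lower [324. 128.]
95 upper [325. 136.] lower [324. 124.]
100 upper [325. 146.] lower [324. 121.]
105 upper [325. 157.] lower [324. 118.]
110 upper [325. 171.] lower [324. 116.]
115 upper [325. 186.] lower [324. 115.]
120 upper [325. 203.] lower [324. 115.]
```

View pics/w14.png

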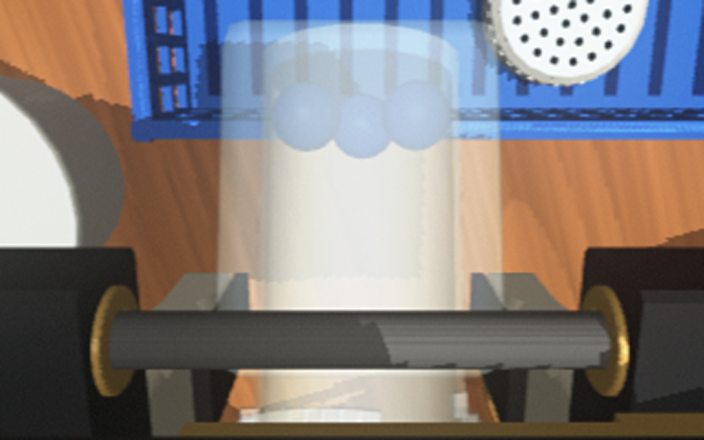

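```bash
python3 -m handwheel '[[0,1,0,0.05],[0.1,2,0,0.08],[0.1,2.5,0,0.08],[0.1,2.5,0,0.08],[0.1,2.5,0,0.08],[0.1,2.5,0,0.08],[0.1,2.3,0,0.08],[0.1,1.6,0,0.07],[0.1,1,0,0],[0.1,0.5,0,0],[0,0.1,0,0],[0,0,0,0]]'
python3 - <<'E'
from ang import *
f=grab("wrist","w15.png"); grab("side","d15.png",(260,110,420,240),5)
p=arm.get_state()["eef_pos"];print(p,arm.get_state()["ee_rot"])
rows(f)
E
```

```text
t: 20.75
eef_pos: [0.5872, -0.0192, 0.3079]
ee_rot: [3.141, 0.0, -1.26]
force: [0.1, -0.3, -2.6]
width: 0.06
[ 0.58721057 -0.0194179   0.30804146] [ 3.14135001e+00  2.50289572e-05 -1.26015500e+00]
0 upper [323. 174.] lower [323. 247.]
5 upper [323. 167.] lower [323. 239.]
10 upper [323. 161.] lower [323. 232.]
15 upper [323. 154.] lower [323. 224.]
20 upper [323. 148.] lower [323. 217.]
25 upper [323. 143.] lower [323. 209.]
30 upper [323. 137.] lower [323. 202.]
35 upper [323. 132.] lower [323. 195.]
40 upper [323. 127.] lower [323. 188.]
45 upper [323. 123.] lower [323. 181.]
50 upper [323. 120.] lower [323. 174.]
55 upper [323. 117.] lower [323. 167.]
60 upper [323. 115.] lower [323. 161.]
65 upper [323. 114.] lower [323. 155.]
70 upper [323. 114.] lower [323. 149.]
75 upper [323. 115.] lower [323. 143.]
80 upper [323. 118.] lower [323. 137.]
85 upper [323. 122.] lower [323. 132.]
90 upper [323. 128.] lower [323. 128.]
95 upper [323. 136.] lower [323. 124.]
100 upper [323. 146.] lower [323. 120.]
105 upper [323. 157.] lower [323. 117.]
110 upper [323. 171.] lower [323. 115.]
115 upper [323. 186.] lower [323. 114.]
120 upper [323. 203.] lower [323. 114.]
```

View pics/w15.png

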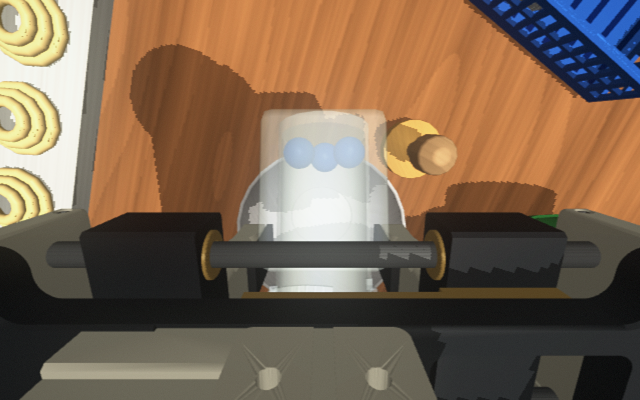

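View pics/d15.png

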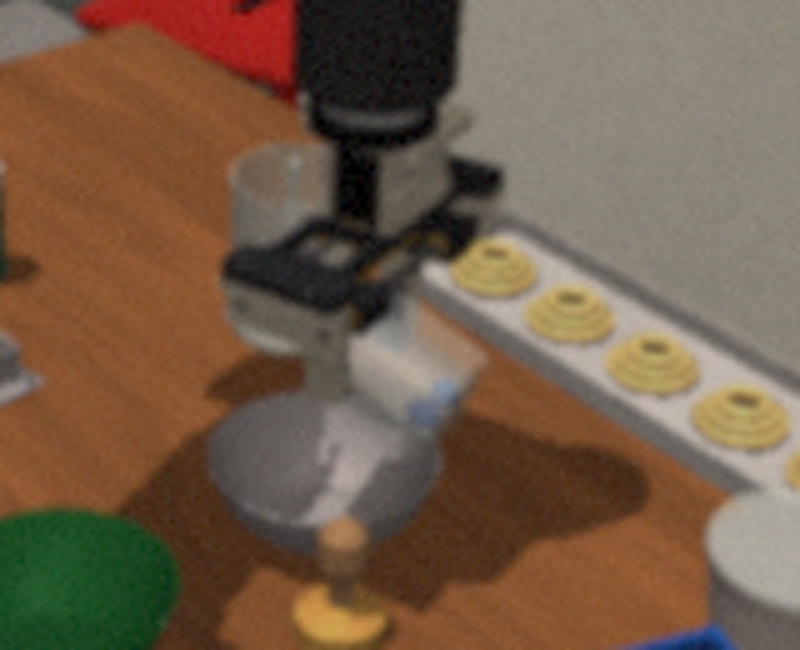

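```bash
python3 -m handwheel '[[0,0,-1.5,0],[0,0,-1.5,0],[0,0,-1,0],[0,0,-0.5,0],[0,0,0,0]]' 1 8
python3 -m handwheel '[[-0.1,0.3,-0.4,0],[-0.1,0.3,-0.4,0],[0,0,0,0]]'
python3 - <<'E'
from ang import *
f=grab("wrist","w16.png",(160,100,480,300),2.2); grab("side","d16.png",(260,110,420,240),5)
p=arm.get_state()["eef_pos"];print(p)
E
```

```text
t: 21.35
eef_pos: [0.5873, -0.0191, 0.2629]
ee_rot: [3.141, -0.0, -1.259]
force: [0.3, 0.5, -1.8]
width: 0.0604
t: 21.65
eef_pos: [0.5854, -0.0123, 0.2552]
ee_rot: [-3.141, 0.0, -1.258]
force: [-0.2, 0.3, -0.8]
width: 0.0599
[ 0.58537775 -0.01237597  0.25532621]
```

View pics/w16.png

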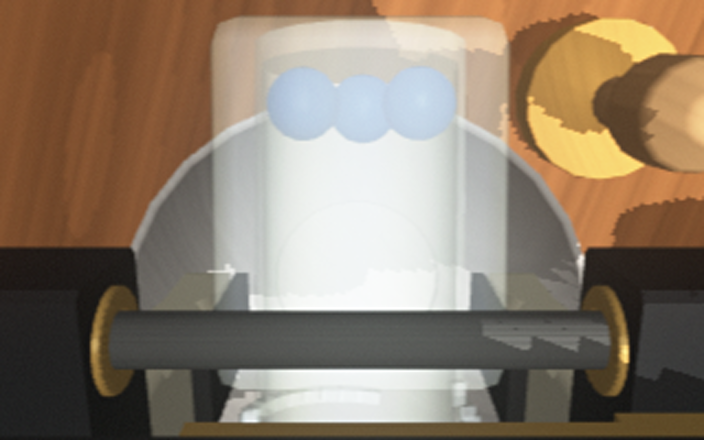

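View pics/d16.png

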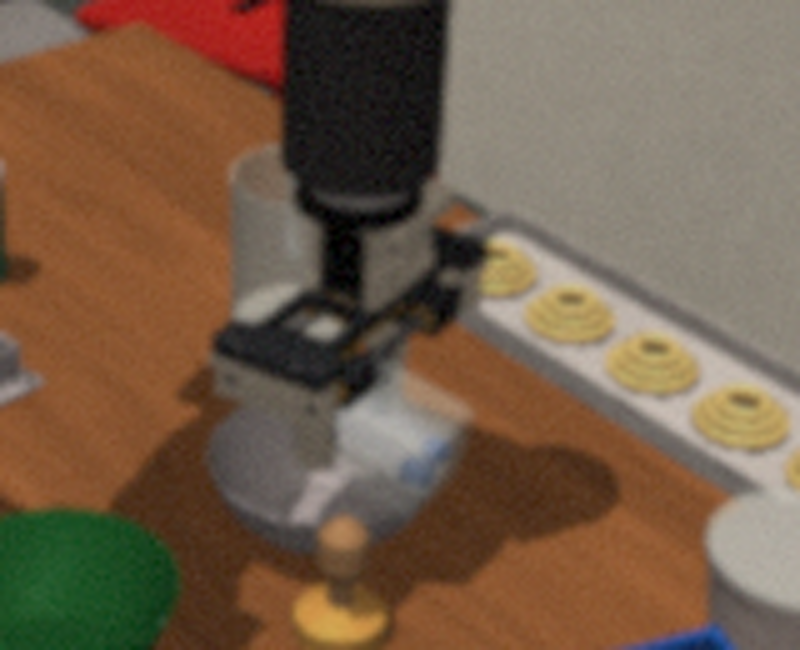

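```bash
python3 -m handwheel '[[-0.05,0.15,-0.25,0],[-0.05,0.15,-0.25,0],[0,0,0,0]]'
python3 -m handwheel '[[-0.04,0.12,-0.25,0],[-0.04,0.12,-0.25,0],[0,0,0,0],[0,0,0,0]]'
python3 - <<'E'
from ang import *
f=grab("wrist","w17.png",(160,100,480,300),2.2)
E
```

```text
t: 22.05
eef_pos: [0.5843, -0.0096, 0.2499]
ee_rot: [-3.141, -0.0, -1.259]
force: [0.1, 0.9, -0.1]
width: 0.0598
t: 22.45
eef_pos: [0.5834, -0.0073, 0.2449]
ee_rot: [3.141, 0.0, -1.259]
force: [0.1, 0.1, -0.3]
width: 0.0596
```

View pics/w17.png

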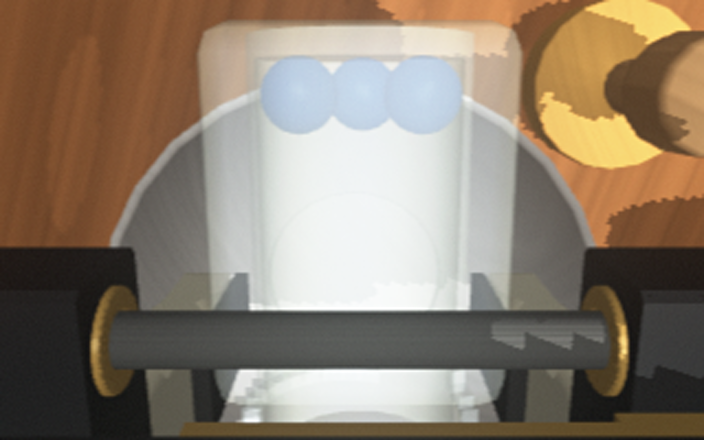

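```bash
python3 -m handwheel '[[-0.03,0.1,-0.25,0],[-0.03,0.1,-0.25,0],[0,0,0,0],[0,0,0,0]]'
python3 - <<'E'
from ang import *
f=grab("wrist","w18.png",(160,100,480,300),2.2)
E
```

```text
t: 22.9
eef_pos: [0.5828, -0.0053, 0.2399]
ee_rot: [3.141, 0.0, -1.259]
force: [-0.5, 0.4, -1.0]
width: 0.0601
```

View pics/w18.png

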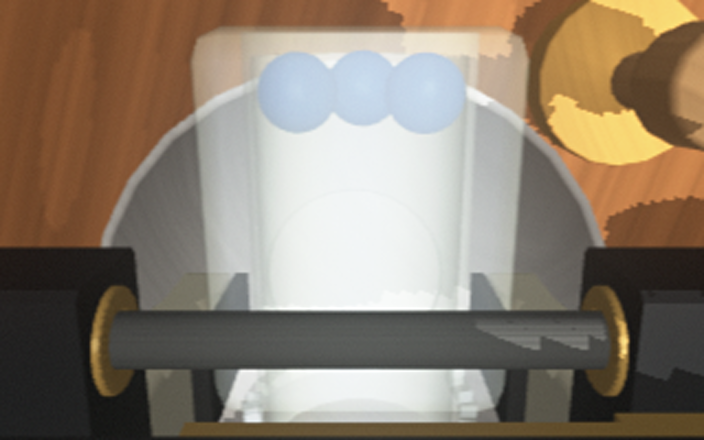

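```bash
python3 -m handwheel '[[-0.03,0.1,-0.25,0],[-0.03,0.1,-0.25,0],[0,0,0,0],[0,0,0,0]]'
python3 - <<'E'
from ang import *
f=grab("wrist","w19.png",(160,100,480,300),2.2)
E
```

```text
t: 23.35
eef_pos: [0.5822, -0.0033, 0.2349]
ee_rot: [3.141, 0.0, -1.259]
force: [-0.2, 0.1, -0.5]
width: 0.0601
```

View pics/w19.png

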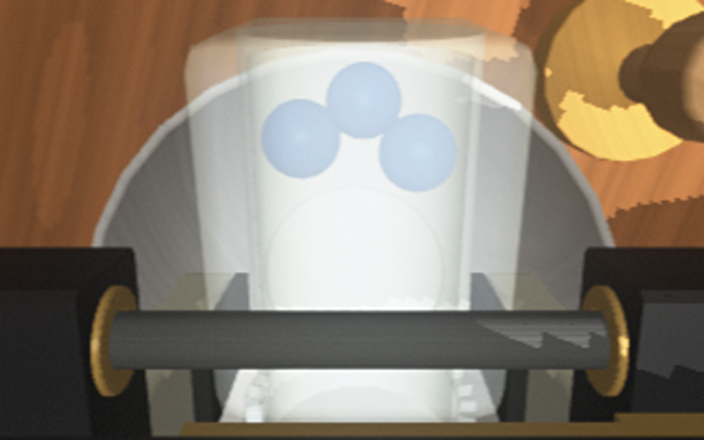

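Balls are starting to roll (past 90°). Hold and watch.

```bash
python3 -m handwheel '[[0,0,0,0],[0,0,0,0],[0,0,0,0],[0,0,0,0],[0,0,0,0]]'
python3 - <<'E'
from ang import *
f=grab("wrist","w20.png",(160,100,480,300),2.2);grab("side","d20.png",(280,150,400,240),6)
E
```

```text
t: 23.9
eef_pos: [0.5823, -0.0034, 0.2352]
ee_rot: [-3.142, 0.0, -1.259]
force: [-0.8, 0.6, 0.1]
width: 0.06
```

View pics/w20.png

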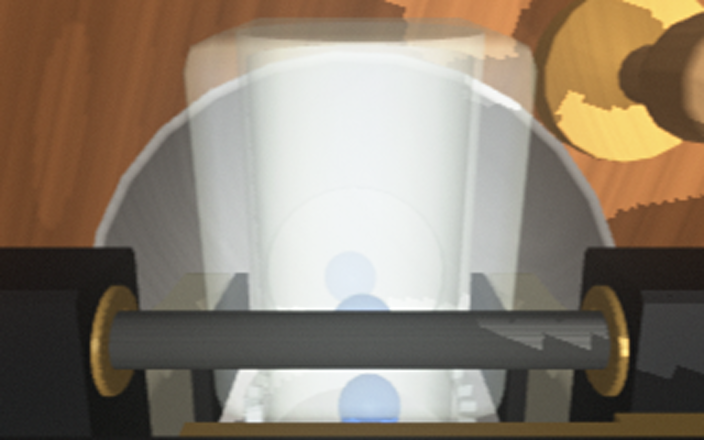

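View pics/d20.png

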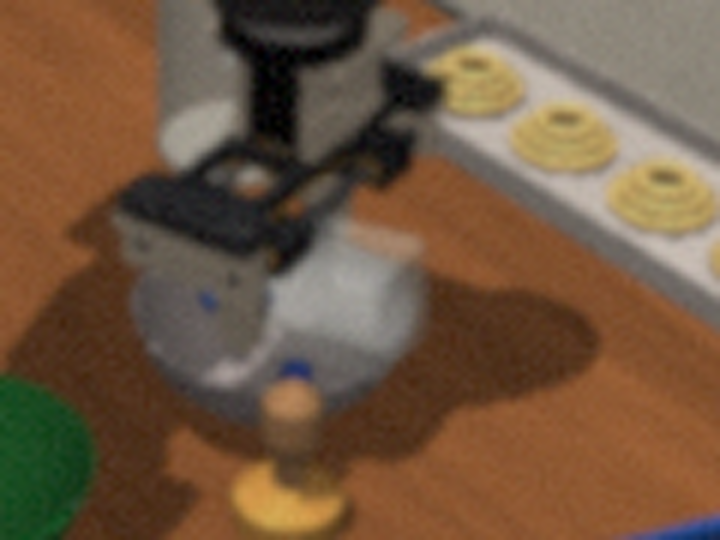

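```bash
python3 -m handwheel '[[0,0,0,0],[0,0,0,0],[0,0,0,0],[0,0,0,0],[0,0,0,0],[0,0,0,0],[0,0,0,0],[0,0,0,0]]'
python3 - <<'E'
from ang import *
f=grab("wrist","w21.png",(160,100,480,300),2.2);grab("side","d21.png",(280,150,400,240),6);grab("scene","s21.png",(270,130,400,240),6)
E
```

```text
t: 24.8
eef_pos: [0.5823, -0.0034, 0.2352]
ee_rot: [-3.142, -0.0, -1.259]
force: [-0.5, 0.4, 1.7]
width: 0.0599
```

View pics/w21.png

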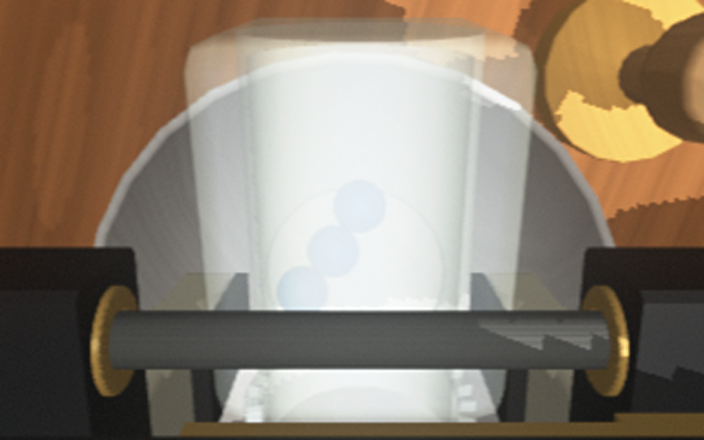

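View pics/d21.png

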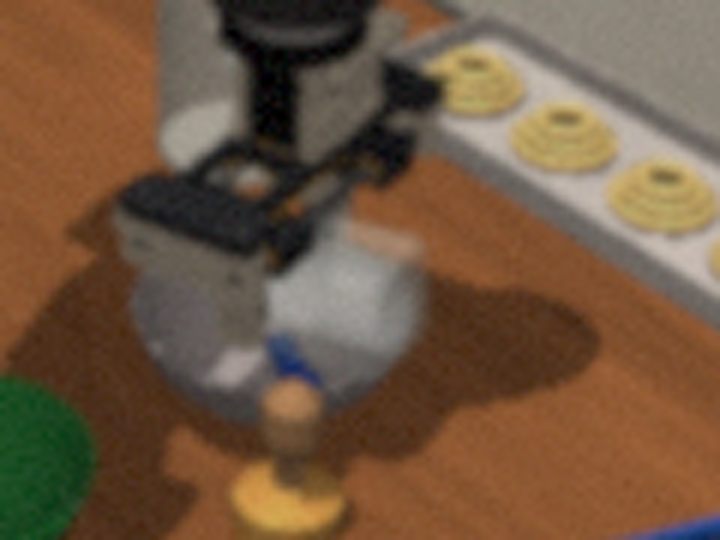

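View pics/s21.png

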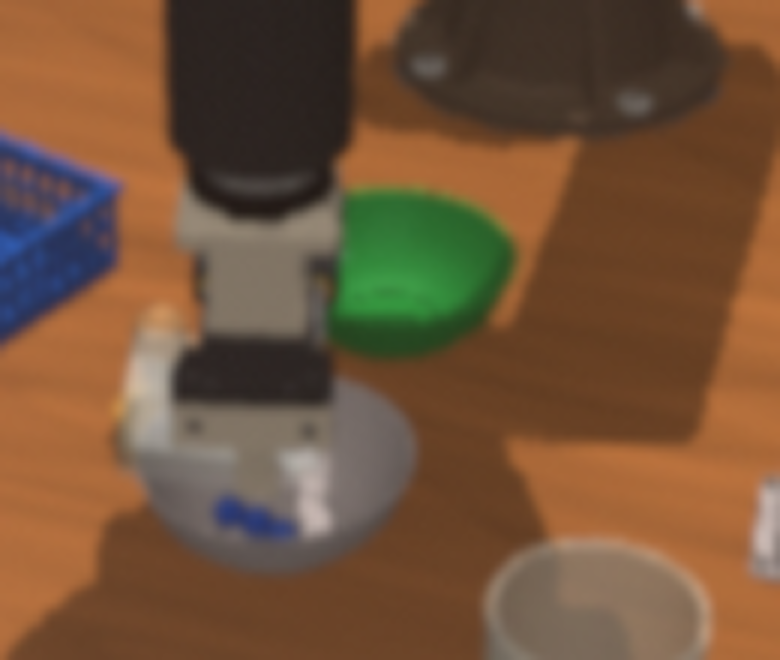

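```bash
python3 -m handwheel '[[0,0,0,0],[0,0,1,0],[0,0,2,0],[0,0,3,0],[0,0,1.5,0],[0,-2,0,-0.06],[-0.5,-3.5,0,-0.08],[-0.5,-4.5,0,-0.08],[-0.5,-4.5,0,-0.08],[-1,-4.5,0,-0.08],[-1,-4.5,0,-0.08],[-1,-4.5,0,-0.08],[-0.5,-3.5,0,-0.06],[0,-2,0,0],[0,-0.4,0,0],[0,0,0,0]]' 1 20
python3 - <<'E'
from ang import *
f=grab("wrist","w22.png");grab("side","d22.png",(280,100,460,320),2.5)
st=arm.get_state();print(st["eef_pos"],st["ee_rot"])
C0=np.array([.480,-.309]);x=np.array([.957,-.288]);y=np.array([.288,.957])
p=st["eef_pos"][:2]-C0;print("tcp bk",p@x,p@y)
E
```

```text
t: 26.55
eef_pos: [0.532, -0.3429, 0.3102]
ee_rot: [3.141, 0.0, -1.86]
force: [1.6, 0.9, -1.5]
width: 0.0601
[ 0.53227715 -0.34172504  0.31023418] [ 3.14133631e+00  2.50392322e-04 -1.85847866e+00]
tcp bk 0.05945404459608955 -0.016262047178088563
```

View pics/w22.png

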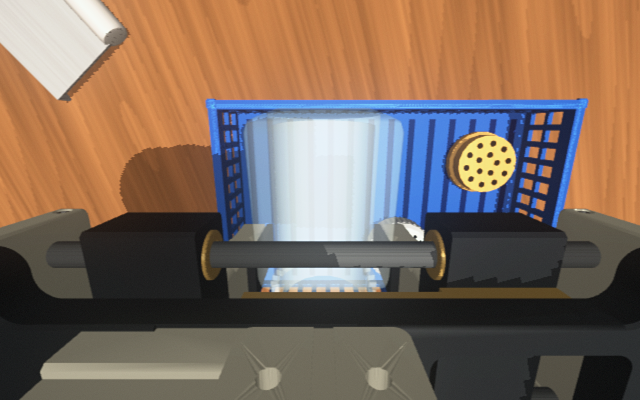

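View pics/d22.png

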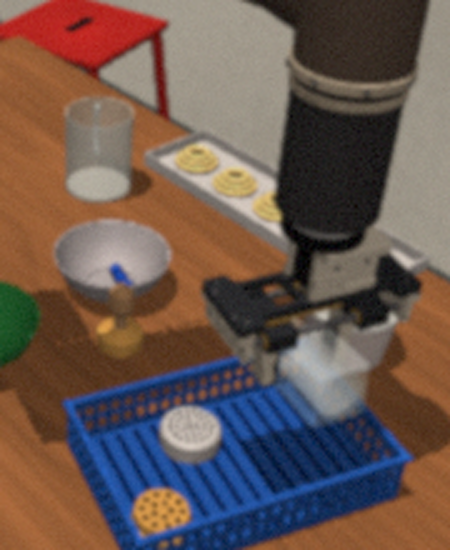

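```bash
python3 - <<'E'
from ang import *
f=grab("wrist","w23.png",(190,80,450,240),3)
C0=np.array([.480,-.309]);x=np.array([.957,-.288]);y=np.array([.288,.957])
for uv in((430,101),(430,109)):
    p=onz(f,*uv,.06)[:2]-C0; print(p@x,p@y)
rows(f)
E
```

```text
-0.02465197171766391 -0.10103801423740158
-0.02523915826126251 -0.0950491415223971
0 upper [322. 175.] lower [322. 248.]
5 upper [322. 168.] lower [322. 240.]
10 upper [322. 161.] lower [322. 233.]
15 upper [322. 155.] lower [322. 225.]
20 upper [322. 149.] lower [322. 217.]
25 upper [322. 143.] lower [322. 210.]
30 upper [322. 138.] lower [322. 203.]
35 upper [322. 133.] lower [322. 196.]
40 upper [322. 128.] lower [322. 189.]
45 upper [322. 124.] lower [322. 182.]
50 upper [322. 121.] lower [322. 175.]
55 upper [322. 118.] lower [322. 168.]
60 upper [322. 116.] lower [322. 162.]
65 upper [322. 115.] lower [322. 155.]
70 upper [322. 115.] lower [322. 149.]
75 upper [322. 117.] lower [322. 144.]
80 upper [322. 120.] lower [322. 138.]
85 upper [322. 124.] lower [322. 133.]
90 upper [322. 130.] lower [322. 129.]
95 upper [322. 137.] lower [322. 125.]
100 upper [322. 147.] lower [322. 121.]
105 upper [322. 159.] lower [322. 118.]
110 upper [322. 172.] lower [322. 116.]
115 upper [322. 188.] lower [322. 115.]
120 upper [322. 205.] lower [322. 115.]
```

View pics/w23.png

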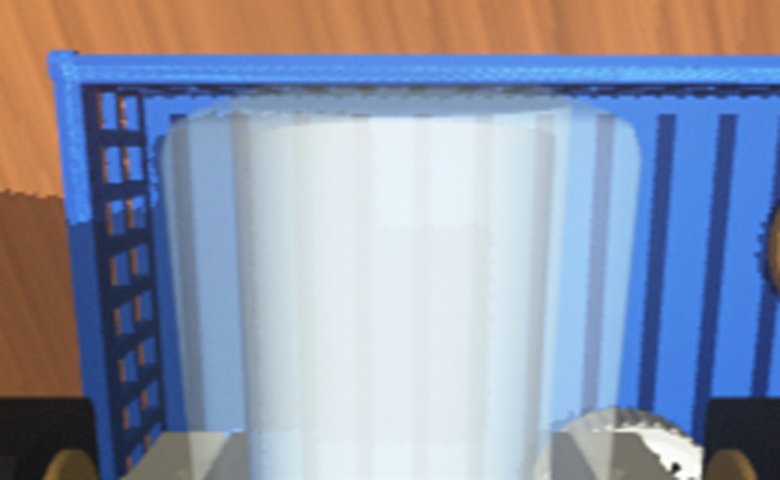

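```bash
python3 -m handwheel '[[0,0,-2,0],[0,0,-3,0],[0,0,-2,0],[0,0,-0.5,0],[0,0,0,0]]' 1 8
python3 -m handwheel '[[-0.2,-0.7,0,0],[-0.05,-0.16,0.62,0],[-0.12,-0.39,0.87,0],[-0.12,-0.39,0.87,0],[0,0,0,0]]'
python3 - <<'E'
from ang import *
f=grab("wrist","w24.png",(190,60,450,240),2.8)
grab("side","d24.png",(340,170,460,320),4)
E
```

```text
t: 27.2
eef_pos: [0.5325, -0.3416, 0.2349]
ee_rot: [3.14, -0.0, -1.857]
force: [0.6, 0.2, -1.2]
width: 0.06
t: 27.7
eef_pos: [0.5278, -0.3599, 0.2614]
ee_rot: [-3.138, -0.001, -1.859]
force: [0.8, -0.4, -1.1]
width: 0.0598
```

View pics/w24.png

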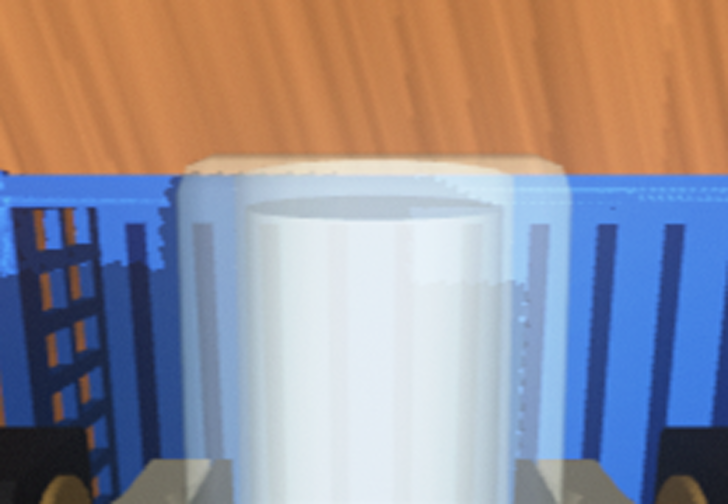

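View pics/d24.png

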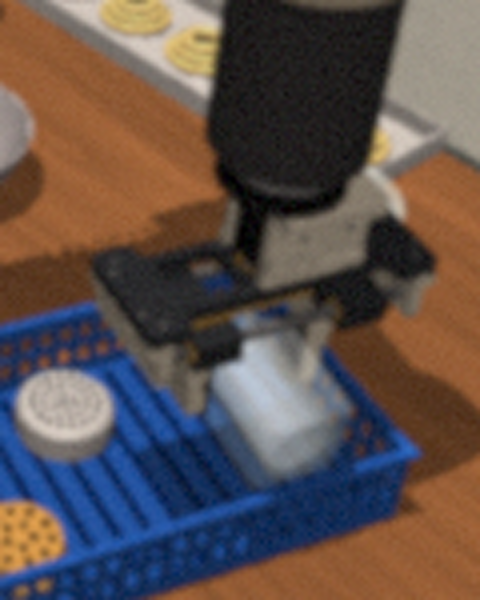

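```bash
python3 -m handwheel '[[0.3,1,0,0],[0.2,0.7,0,0],[0,0,-1.2,0],[0,0,-1,0],[0,0,0,0]]' 1 10
python3 -m handwheel '[[-0.15,-0.48,0,0],[-0.15,-0.48,0,0],[0,0,0,0]]'
python3 -m handwheel '[[-0.06,-0.19,0,0],[0,0,0,0]]'
python3 -m handwheel '[[-0.06,-0.19,0,0],[0,0,0,0]]'
python3 -m handwheel '[[-0.06,-0.19,0,0],[0,0,0,0]]'
```

```text
t: 28.3
eef_pos: [0.5316, -0.3413, 0.2341]
ee_rot: [3.137, 0.0, -1.859]
force: [-0.4, 0.0, -2.0]
width: 0.0599
t: 28.6
eef_pos: [0.5292, -0.3523, 0.237]
ee_rot: [-3.141, -0.0, -1.86]
force: [-0.1, 0.7, -0.6]
width: 0.0599
t: 28.8
eef_pos: [0.5287, -0.3536, 0.237]
ee_rot: [-3.141, -0.0, -1.859]
force: [0.5, 0.3, -0.8]
width: 0.0602
t: 29.0
eef_pos: [0.5283, -0.355, 0.2369]
ee_rot: [-3.141, 0.0, -1.859]
force: [0.6, 1.9, 0.3]
width: 0.0598
t: 29.2
eef_pos: [0.5281, -0.3558, 0.237]
ee_rot: [-3.141, 0.002, -1.859]
force: [2.2, 9.9, 2.6]
width: 0.0601
```

```bash
python3 - <<'E'
from ang import *
f=grab("wrist","w25.png",(190,60,450,240),2.8)
grab("side","d25.png",(340,170,460,320),4)
print(arm.get_state()["force"],arm.get_state()["eef_pos"])
E
```

```text
[ 0.89331479 10.01339889  2.24483318] [ 0.52807061 -0.35575298  0.23698538]
```

View pics/w25.png

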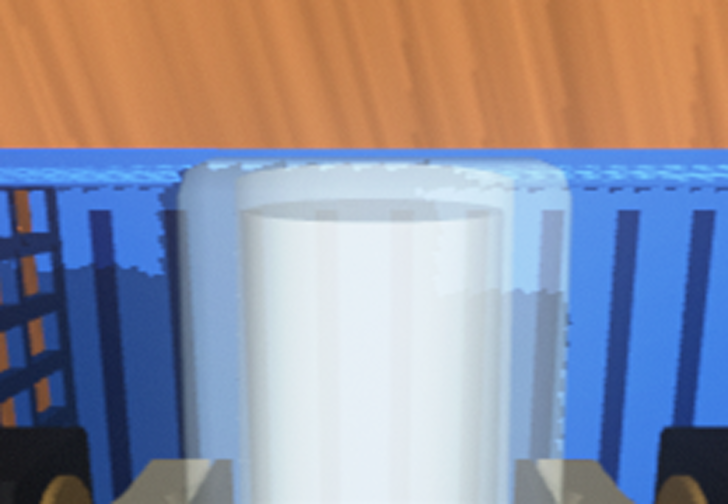

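View pics/d25.png

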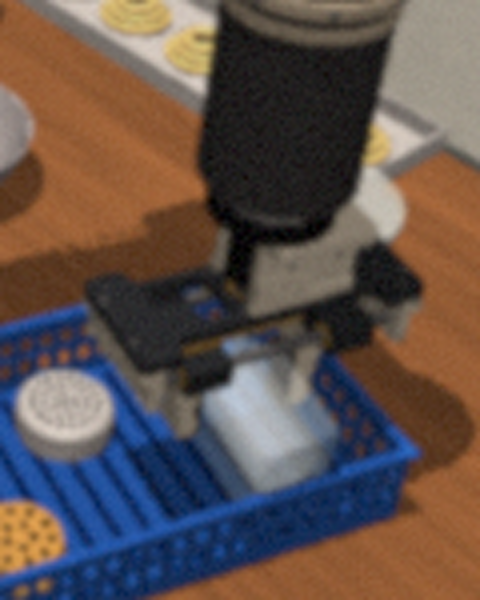

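```bash
python3 -m handwheel '[[-0.03,-0.1,0.4,0],[-0.04,-0.13,0.4,0],[-0.06,-0.2,0.4,0],[0,0,0,0]]' 1 7
python3 -m handwheel '[[-0.09,-0.3,0.5,0],[-0.09,-0.3,0.5,0],[0,0,0,0]]'
python3 - <<'E'
from ang import *
f=grab("wrist","w26.png",(190,60,450,240),2.8)
E
```

```text
t: 29.7
eef_pos: [0.5263, -0.3618, 0.2495]
ee_rot: [-3.141, -0.0, -1.859]
force: [0.2, 3.0, 1.5]
width: 0.0602
t: 30.0
eef_pos: [0.5244, -0.3681, 0.2597]
ee_rot: [-3.141, -0.0, -1.859]
force: [1.6, 0.9, -0.3]
width: 0.0601
```

View pics/w26.png

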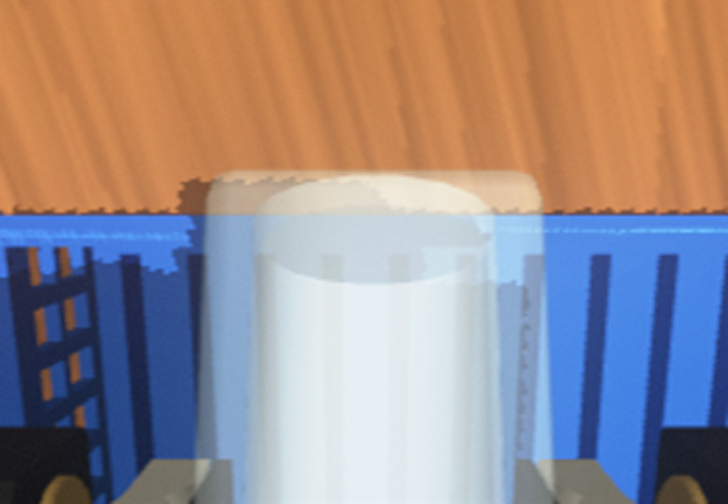

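```bash
python3 -m handwheel '[[-0.09,-0.3,0.4,0],[-0.09,-0.3,0.4,0],[-0.13,-0.43,0.3,0],[-0.13,-0.43,0.3,0],[0,0,0,0]]'
python3 -m handwheel '[[-0.15,-0.5,0.25,0],[-0.15,-0.5,0.25,0],[-0.15,-0.5,0.15,0],[-0.15,-0.5,0.15,0],[0,0,0,0]]'
python3 - <<'E'
from ang import *
f=grab("wrist","w27.png",(190,60,450,240),2.8)
E
```

```text
t: 30.55
eef_pos: [0.5199, -0.3827, 0.2734]
ee_rot: [-3.141, -0.0, -1.859]
force: [0.5, 1.0, 1.3]
width: 0.0599
t: 31.05
eef_pos: [0.5139, -0.4029, 0.2811]
ee_rot: [-3.141, -0.001, -1.859]
force: [-0.2, 0.2, 1.4]
width: 0.0599
```

View pics/w27.png

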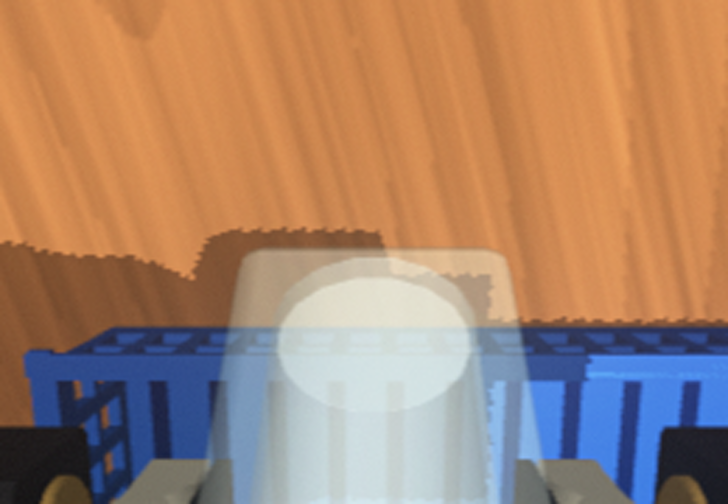

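```bash
python3 -m handwheel '[[-0.15,-0.5,0.08,0],[-0.15,-0.5,0.05,0],[-0.15,-0.5,0,0],[-0.1,-0.4,0,0],[0,0,0,0]]'
python3 - <<'E'
from ang import *
f=grab("wrist","w28.png",(190,60,450,240),2.8)
grab("side","d28.png",(340,150,480,320),3.5)
E
```

```text
t: 31.6
eef_pos: [0.5084, -0.4217, 0.282]
ee_rot: [-3.142, -0.0, -1.859]
force: [-0.2, -1.3, 1.3]
width: 0.0597
```

View pics/w28.png

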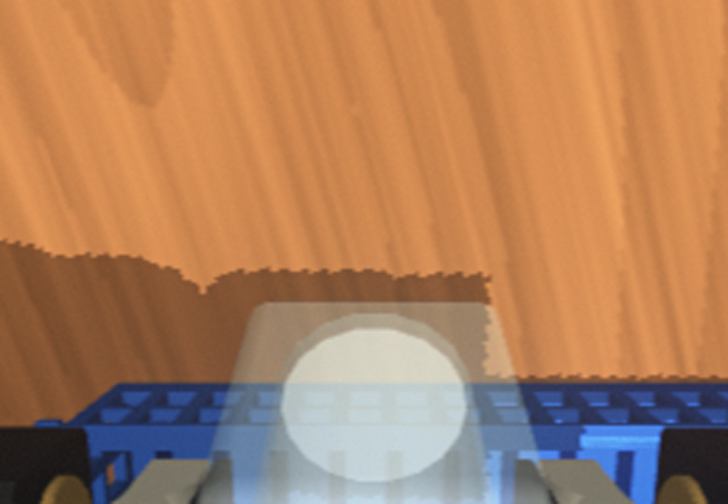

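View pics/d28.png

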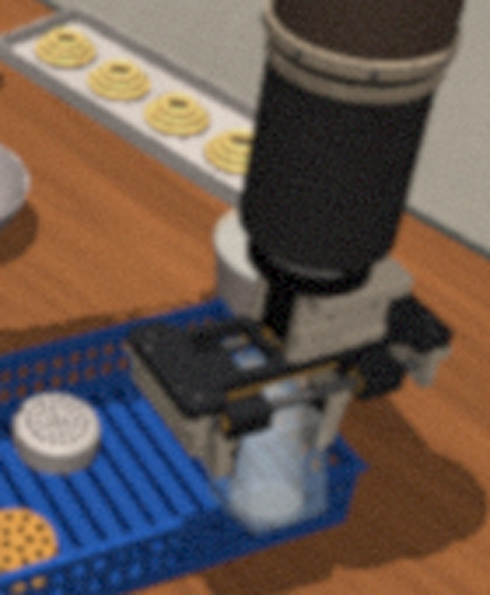

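```bash
python3 -m handwheel '[[0,0,1,0],[0,0,0.5,0],[0.3,1,0,0],[0.4,1.3,0,0],[0.4,1.3,0,0],[0.4,1.3,0,0],[0.24,0.84,0,0],[0,0,-1,0],[0,0,-2,0],[0,0,-1.5,0],[0,0,0,0],[0,0,0,0]]' 1 12
python3 - <<'E'
from ang import *
f=grab("wrist","w29.png",(160,60,480,260),2.4)
grab("side","d29.png",(340,150,480,320),3.5)
rows(f,70,.159)
E
```

```text
t: 32.9
eef_pos: [0.5259, -0.3638, 0.2516]
ee_rot: [3.14, -0.0, -1.859]
force: [-0.1, -1.0, -1.2]
width: 0.06
0 upper [321. 175.] lower [322. 248.]
5 upper [321. 167.] lower [322. 240.]
10 upper [321. 160.] lower [322. 232.]
15 upper [321. 153.] lower [322. 223.]
20 upper [321. 146.] lower [322. 215.]
25 upper [321. 139.] lower [322. 207.]
30 upper [321. 133.] lower [322. 200.]
35 upper [321. 127.] lower [322. 192.]
40 upper [321. 122.] lower [322. 184.]
45 upper [321. 116.] lower [321. 177.]
50 upper [321. 112.] lower [321. 169.]
55 upper [321. 108.] lower [321. 162.]
60 upper [321. 105.] lower [321. 155.]
65 upper [321. 103.] lower [321. 148.]
70 upper [321. 102.] lower [321. 141.]
75 upper [321. 102.] lower [321. 135.]
80 upper [321. 104.] lower [321. 129.]
85 upper [321. 107.] lower [321. 123.]
90 upper [321. 113.] lower [321. 118.]
95 upper [321. 120.] lower [321. 113.]
100 upper [321. 130.] lower [321. 109.]
105 upper [320. 143.] lower [321. 106.]
110 upper [320. 158.] lower [321. 103.]
115 upper [320. 176.] lower [321. 102.]
120 upper [320. 196.] lower [321. 102.]
```

View pics/w29.png

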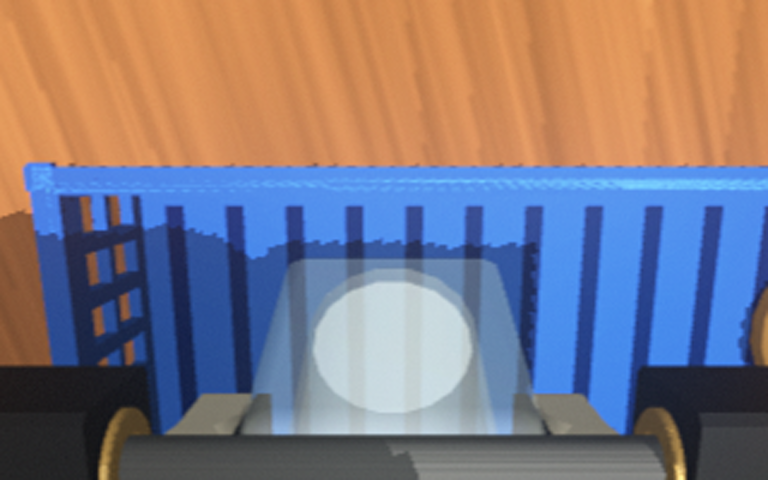

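View pics/d29.png

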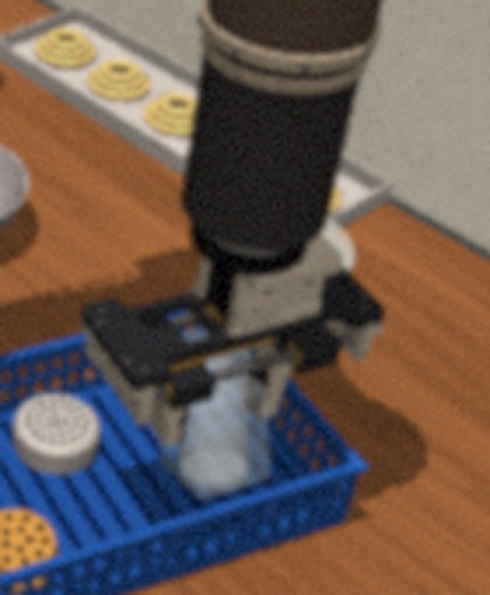

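```bash
python3 -m handwheel '[[0,0,-0.8,0],[0,0,-0.5,0],[0,0,0,0]]' 1 6
python3 -m handwheel '[[0,0,-0.3,0],[0,0,-0.2,0],[0,0,0,0]]'
python3 -m handwheel '[[0,0,-0.2,0],[0,0,0,0]]'
```

```text
t: 33.3
eef_pos: [0.5256, -0.3634, 0.2382]
ee_rot: [3.14, 0.0, -1.859]
force: [0.4, 0.0, -1.0]
width: 0.0599
t: 33.6
eef_pos: [0.5259, -0.3635, 0.2337]
ee_rot: [3.141, 0.0, -1.859]
force: [0.0, -0.9, -1.0]
width: 0.0598
t: 33.8
eef_pos: [0.526, -0.3635, 0.2319]
ee_rot: [3.141, 0.0, -1.859]
force: [0.1, -0.3, -2.4]
width: 0.0597
```

```bash
python3 -m handwheel '[[0,0,-0.15,0],[0,0,-0.15,0],[0,0,0,0]]'
python3 -m handwheel '[[0,0,-0.15,0],[0,0,-0.15,0],[0,0,0,0]]'
python3 - <<'E'
from ang import *
f=grab("wrist","w30.png",(160,60,480,260),2.4)
grab("side","d30.png",(340,150,480,320),3.5)
E
```

```text
t: 34.1
eef_pos: [0.5261, -0.3638, 0.2296]
ee_rot: [-3.141, -0.001, -1.859]
force: [-1.3, -0.7, 2.7]
width: 0.06
t: 34.4
eef_pos: [0.5259, -0.3641, 0.2272]
ee_rot: [-3.141, -0.001, -1.858]
force: [-1.9, -2.4, 7.2]
width: 0.0602
```

View pics/w30.png

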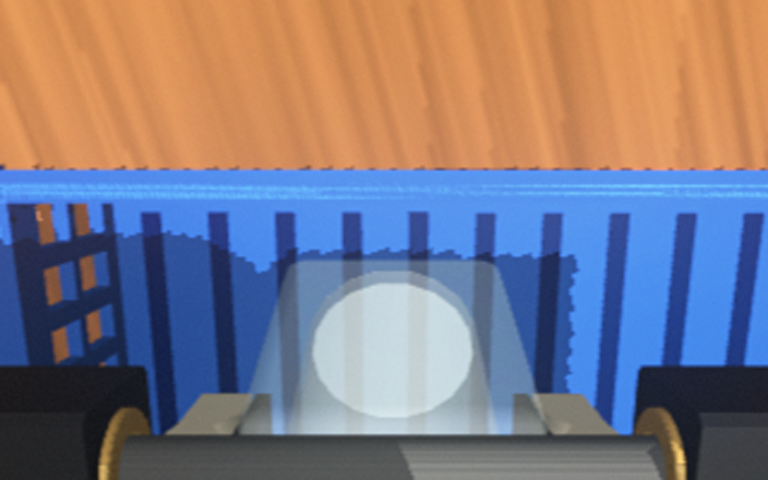

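View pics/d30.png

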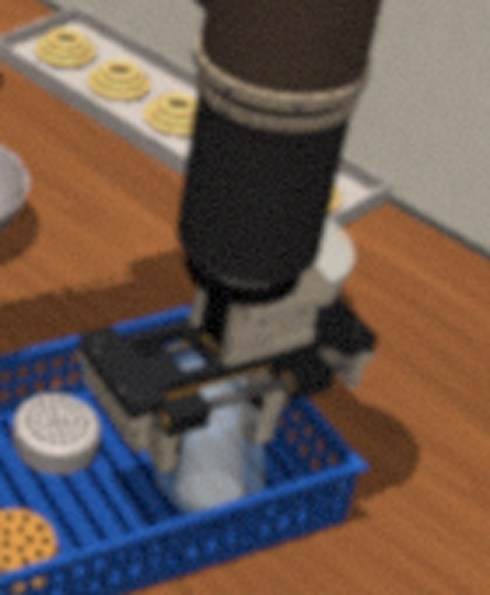

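```bash
python3 -m handwheel '[[0,0,0,0],[0,0,-0.1,0],[0,0,0,0],[0,0,0,0]]' 1 3
python3 -m handwheel '[[0,0,0,0],[0,0,0,0],[0,0,0,0],[0,0,0,0],[0,0,0.5,0],[0,0,1,0],[0,0,2,0],[0,0,3,0],[0,0,4,0],[0,0,4,0],[0,2,2,0],[0,3,0,0],[0,4,0,0],[0,4,0,0],[0,0,0,0]]' 0
python3 - <<'E'
from ang import *
f=grab("wrist","w31.png")
grab("side","d31.png",(270,130,470,330),2.9)
E
```

```text
t: 34.9
eef_pos: [0.5261, -0.3637, 0.2253]
ee_rot: [-3.141, -0.0, -1.859]
force: [-2.6, -1.4, 4.0]
width: 0.0601
t: 36.4
eef_pos: [0.5257, -0.2303, 0.3917]
ee_rot: [-3.14, 0.001, -1.856]
force: [0.8, -0.5, -0.1]
width: 0.0875
```

View pics/w31.png

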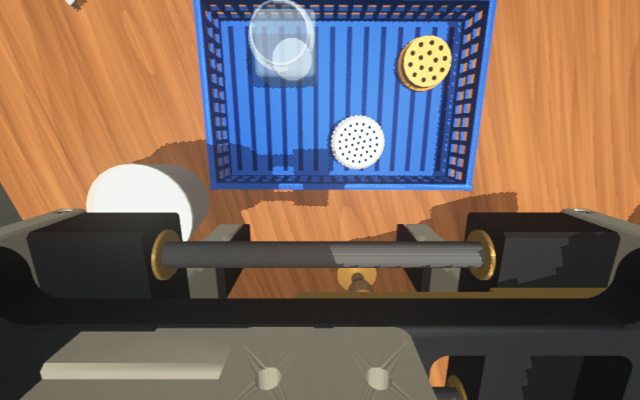

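View pics/d31.png

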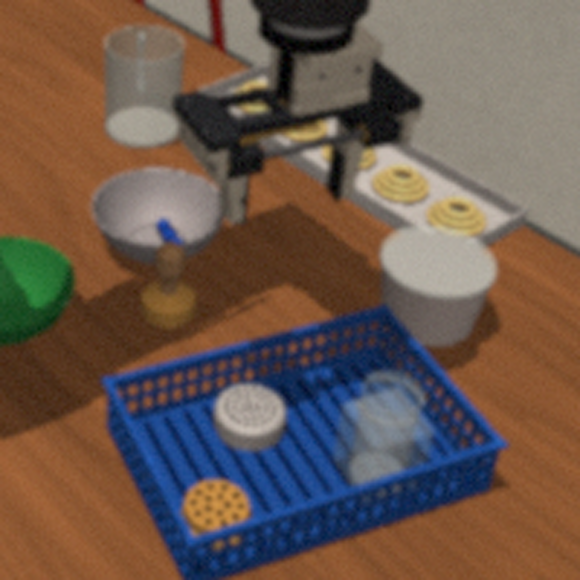

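```bash
python3 - <<'E'
from ang import *
f=grab("wrist","w32.png",(190,0,390,140),4)
d=grab("side","d32.png",(370,240,440,310),8)
C0=np.array([.480,-.309]);x=np.array([.957,-.288]);y=np.array([.288,.957])
for uv,z in(((281,34),.109),((292,59),.009)):
    p=onz(f,*uv,z); q=p[:2]-C0; print(p.round(4),q@x,q@y)
E
```

```text
[ 0.5203 -0.378   0.109 ] 0.058447603689608066 -0.05439985908014944
[ 0.5211 -0.3803  0.009 ] 0.05983120910092262 -0.05644833237926156
```

View pics/w32.png

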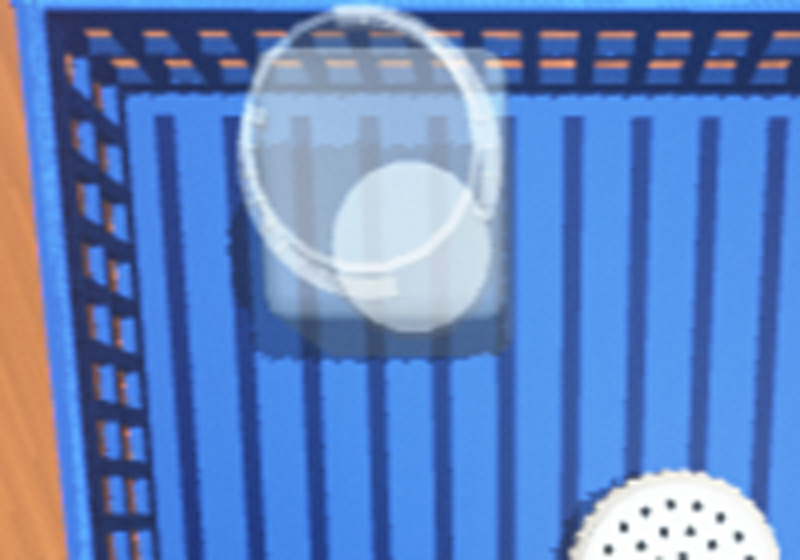

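View pics/d32.png

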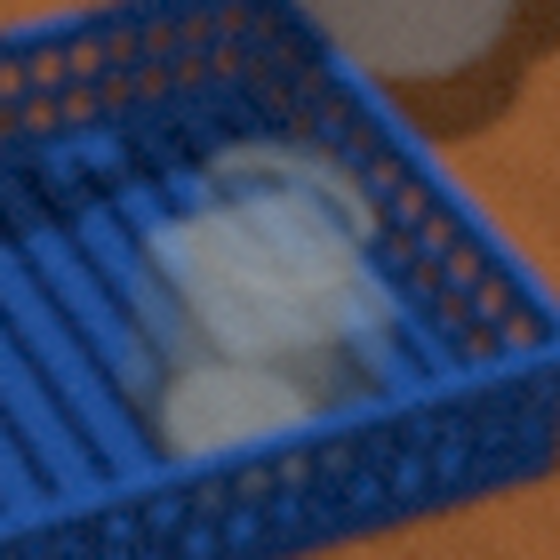

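```bash
python3 -m handwheel '[[0.5,3,0,0],[1,5,0,0],[1,5,0,0.1],[1,5,0,0.1],[1,5,0,0.08],[0.9,5,0,0],[0,3,0,0],[0,0,0,0],[0,0,0,0]]'
python3 - <<'E'
from ang import *
f=grab("wrist","w33.png"); grab("scene","s33.png")
for uv in((322,112),): print(onz(f,*uv,.055))
E
```

```text
t: 37.5
eef_pos: [0.5795, 0.0716, 0.3897]
ee_rot: [3.141, -0.0, -1.579]
force: [0.4, -0.5, -0.2]
width: 0.0875
[ 0.5791419  -0.00877933  0.055     ]
```

View pics/w33.png

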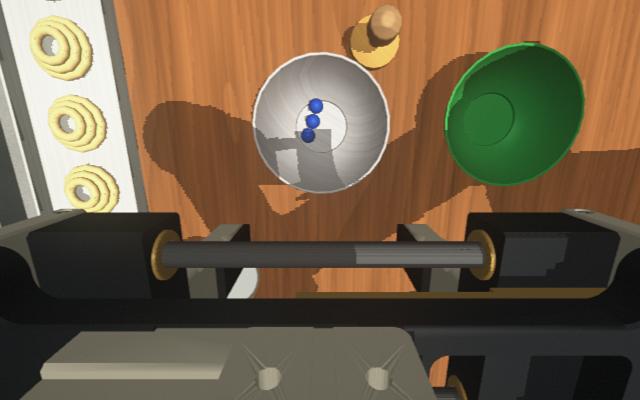

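View pics/s33.png

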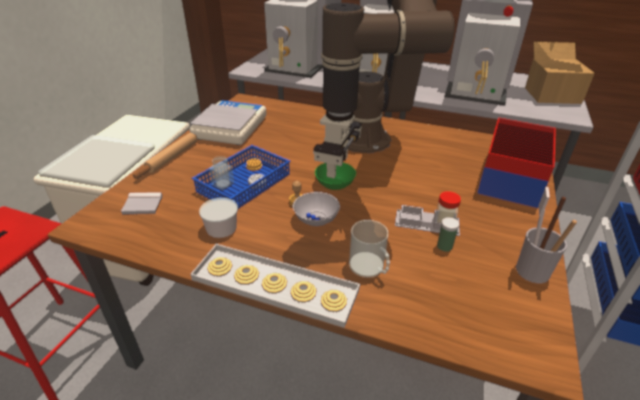

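```bash
python3 - <<'E'
from ang import *
f=grab("wrist"); print(onz(f,321,121,.055)); print(arm.job_done())
E
```

```text
[ 5.80087872e-01 -4.26645974e-04  5.50000000e-02]
the job is handed in; nothing more can be done
None
```

The shaker is stripped and the job was handed in at about 37.5 s of the 72 s allowed.

- **Cap:** I unscrewed it about 142° anticlockwise, lifted it off and set it down flat on the basket floor.
- **Emptying:** Moves allow no tilt. So I held the shaker loosely and pivoted it between the pads to about 75° on the basket's +y rim. I tipped it past 90° with its base on the steel bowl's rim, and the balls rolled out slowly.
- **Shaker:** I turned it back upright on the basket's far rim and set it down on the basket floor before letting go. The first try at this slid off the rim without turning it. The second worked.

**Last checks:**
- All three balls lie on the bowl floor.
- The bowl's centre measured within about 7 mm of where it started, close to the accuracy of my pixel picks.
- The cap lies flat in the basket.
- The shaker stands upright, with its mouth and base centres within about 3 mm of each other.
- The full shaker, tin, stamp, jug, tub and die look unmoved in the pictures. I did not re-measure them.
- The gripper is clear of everything.

**What disagreed:** the scene and side cameras differed by about 1 cm in y, so I took positions from the wrist camera. By that camera the basket rim came out about 8 mm longer than the 290 mm given, probably a lip. The peak contact force I read was about 10 N.

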